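# Clamp a PCR plate on the sloping filling stand

### The arm

A 6-joint arm with a two-finger parallel gripper is mounted at the origin on the work surface. World frame = base frame: x ahead of the robot, y to its left, z up, the work surface at z = 0. Lengths are in m, angles in rad, forces in N, time in s.
With the tool pointing down it reaches from about 0.35 to 0.925 m from the base axis. Payload 6.4 kg.
Tool frame: the origin (TCP) lies between the finger pads; the fingertips stand 8 mm ahead of it and the grasp point (between the pads) lies 11 mm behind it; z points along the fingers, y is the direction in which the jaws open and shut (so a half turn about z gives the same grasp; the last joint's range is limited). The gripper opens to 94 mm and grips with 3 to 60 N. Pads are 16 mm wide; open, the fingers measure 119 mm over their backs; the gripper's body (75 mm by 177 mm) begins 78 mm behind the grasp point.
Start: joints at [-1.324, 0.245, 1.558, -0, 1.339, -0.174], TCP at [0.266, -0.593, 0.213] pointing down, gripper open.
Joint ranges: [-3.13, 3.13], [-1.02, 2.26], [0.13, 2.54], [-0.95, 4.09], [0.21, 2.88], [-2.74, 2.74]. Speed limits (rad/s): [2.57, 2.57, 3.14, 3.14, 3.14, 3.14].

### API

Orientations are given as a rotation vector (axis times angle).
In Python, from workcell import ctrl gives the robot as it stands.
- The arm moves only by the tool step_arm, never from a script. Its arguments are lists of equal length, an entry for each row: "travel": the shift along the world's x, y, z in m, a list of three; "dr": the turn, a rotation vector about the world's x, y, z in degrees, a list of three; "gripper": the opening in per cent of the stroke, from 0 (shut) to 100 (fully open). A call has 1 to 5 rows; each row is the pose to reach, as a shift and turn from the pose commanded when the call began; what a row does not reach only later rows make up. A row lasts 1/8 s, in which the tool goes at most 62.5 mm and 10.7 degrees, less where a joint would pass 70% of its speed; a pose out of reach is approached as far as the arm can. A call with a gripper value outside its range is refused whole. The fingers move at their own pace and stop on an object; "newtons" is the grip in N (left out, the last holds). Time passes only in rows, so rows that repeat a pose let the fingers close. It gives the time, the measured TCP pose, the force and the opening at its end, in the units of the state.
- ctrl.sense(): the state, without advancing time (a new reading comes with each control period).
- ctrl.get_image(name): name is "scene" or "top" or "wrist"; returns the picture (480x640x3 uint8, red, green, blue); there is no depth.
- ctrl.camera_params(name): a dict with "mtx" (3x3 intrinsics, pixels), "k1" (the pictures are not rectified: a ray, as slopes to the right and down, at radius r is drawn at 1 + k1 r^2 times it, then the intrinsics apply), "world_to_cam" (4x4, takes a point from world to camera coordinates). Camera axes: x right, y down, z forward; pixel columns grow to the right and rows downward; lengths in m; the calibration is good to about 2 mm. A picture is of the moment at which its call begins: read the wrist's pose just before it. camera_params takes no time and is no camera call; for the wrist camera it gives the pose at the moment of the call.
- ctrl.job_done(): hands the job in, once; it reports no verdict.
Trained networks look in the newest picture that a camera, given by its name, has taken for a name from the list of things; names that differ only in an ending like _2 or _b are one class to them, and where a whole thing is asked for, a point or a joint stands for the part that bears it (a point fixed in the world has none). Each returns a list of dicts, best first, with "score" (0 to 1); they miss things now and then, are a little off and sometimes report something else, mostly with a low value. They report only what shows in the picture. A call takes as long as a camera call. They do not tell look-alikes from the thing itself.
- ctrl.boxes_of(camera, thing): "extent" ([left, top, right, bottom] in pixels, round what is visible of it).
- ctrl.silhouettes(camera, thing): "mask" (480x640 bool, what is visible of it) and "extent" ([left, top, right, bottom] in pixels, round what is visible of it).
The state is a dict: "clock": time; "joint_positions": joint angles; "joint_vel": joint speeds; "joint_efforts": joint torques, N m; "tool_pos": TCP position; "tcp_rot": TCP orientation; "force": force on the tool from outside, world axes, zero at the start; "torque": the same for the moment, N m; "opening": opening from 0.0 (shut) to 1.0 (fully open).
Only numpy, scipy, OpenCV 4.12 (cv2) and the standard library are available. Lean on these libraries where they do the work, as an engineer would, in place of code of your own. Each camera call takes 0.05 s, during which the arm holds its last target.

### The job

Get the small empty 32-well PCR plate ready for filling: on the sloping stand, draw the spring clamp's lever up its slot and park it in the side notch so that the clamp stays open by itself, then lay the plate gently on the bed, wells up and lengthwise up the slope (either end up), flat between the corner guides. Then bring the lever out of the notch and back to its straight slot so that the clamp closes on the plate and holds it square against the lower ledge, and leave the other things on the bench where they are.

Things in the scene. Friction and masses are not known exactly. Their poses are not given: they have to be found in the camera images.
- bed: Sloping bed of the filling stand, pale sheet metal, 110 wide, 192 long, rising at 28 degrees away from the robot; the stand may be turned. Origin: on the surface, mid-width, at the upper face of the lower ledge (64 wide, 9 high). x runs up the slope, y across to the left (seen from the robot), z square out of the surface, leaning to the robot. The clamped plate covers x 0 to 80, y -22 to 22 mm.
- guides (a point): On the bed's surface, bed (8, 0, 0) mm, midway between the two corner guides: small blocks 7 high at the ledge's ends, from bed x = 0 to 16, inner faces at y = +26 and -26, 52 apart. Same axes as the bed.
- jaw (a point): Middle of the face of the clamp's jaw, 10 above the bed; the jaw is a block 40 wide, 13 long, its top 16 above the bed. It slides along the bed's x down the middle. Same axes as the bed.
- slot_foot (a point): Lower end of the lever's slot, at bed (128, 0, 36) mm, where the lever stands with the clamp at 0. The slot, 9.5 wide, is cut in the flat top of the steel gate box (bed x 116 to 172, 68 wide, top 36 above the bed) and runs straight up the slope to x = 164. Above x = 150 its left side is open: a cross slot (x 150 to 164) leads left (+y) to y = 26. Same axes as the bed.
- notch (a point): Where the lever stem crosses the gate's top when parked, at bed (148, 19, 36) mm: the holding notch, y 12 to 26 mm, at the left end of the cross slot, which dips back 5.5 mm down the slope to x = 144.5. Same axes as the bed.
- clamp (a joint): Travel of the sprung jaw up the slope, m, 0 to 0.032; jaw face 74 mm + travel from the ledge; the lever goes with it. A 120 N/m spring drives it to the ledge (about 4 N at 0, 6 in the notch, 7.5 at the end): it snaps back if let go. Starts at 0. The lever swings aside only at 0.0255 or more; parked in the notch it reads about 0.020, closed on the plate 0.006.
- lever (a joint): Swing of the clamp lever, rad: 0 = square to the bed, in the straight slot; grows as it leans left (bed's +y). In the notch 0.60 to 0.70. It turns lightly and stays where left.
- knob (a point): Centre of the black ball knob (20 across) on the steel lever (stem 7 across), 64 mm from the rod it swings about; that rod runs along the bed's x at y = 0, 10 above the bed. With the clamp at q the lever stands at bed x = 128 mm + q; leaning by a, the knob is at bed y = 64 sin a, z = 10 + 64 cos a mm. Its z points out along the lever.
- plate_center (a point): Centre (half-way up) of the small PCR plate: frosted pale plastic, 80 long (its x) x 44 wide (its y) x 20 high (its z, wells up), 4 rows of 8 round wells, 25 g. At the start it lies wells up on the bench among other things. Its long sides are plain: take it across the 44 mm.
- plate: The same small plate, origin at the centre of its underside.
- big_plate: Bystander, to be left alone (mm): full-size plate with 96 wells (8 by 12), 128 x 85 x 16, frosted plastic; origin under its centre.
- strip_holder: Bystander, to be left alone (mm): low grey block with a single row of eight small tubes, 90 x 30 x 28; origin under its centre.
- cuvette_rest: Bystander, to be left alone (mm): white block with eight square holes, 66 x 40 x 30; origin under its centre.
- tip_box: Bystander, to be left alone (mm): closed box of pipette tips, 80 x 118 x 65; origin under its centre.
- tube_rack: Bystander, to be left alone (mm): white two-deck rack with small tubes, 60 x 110 x 43; origin under its centre.
- marker: Bystander, to be left alone (mm): marker pen lying down, 134 x 15 x 15; origin under its centre.
- pipette: Bystander, to be left alone (mm): hand pipette lying down, about 230 long, 26 high; origin under its centre.
- reagent: Bystander, to be left alone (mm): small amber bottle with a black cap, 56 across, 95 tall; origin under its centre.
There are look-alikes about, which are no part of the job. What is shaped like the plate but turquoise is not meant.

How it is judged:
On the way, in this order (a step that is already met when the one before it is completed fails the run):
1. the clamp stands open by itself, its lever in the holding notch, the fingers off it (value of joint clamp between 0.017 and 0.0235 m and value of joint lever above 0.55 rad and contact force between the fingers and anything else below 0.1 N), for 0.3 s.
2. with the clamp still parked open, the plate lies let go on the bed, wells up, lengthwise, between the guides (all of step 1 and x of plate_center in the frame of bed between 0.036 and 0.056 m and y of plate_center in the frame of bed between -0.007 and 0.007 m and z of plate_center in the frame of bed between 0.007 and 0.014 m and angle between the z axis of plate_center and the z axis of bed, either way round below 0.07 rad and angle between plate_center's own z axis and vertical below 0.9 rad and angle between the x axis of plate_center and the x axis of bed, either way round below 0.15 rad), for 0.2 s.
At the end, for the whole second after the job is handed in: Lever upright in its straight slot (-0.08 to 0.10 rad), clamp closed on the plate (3 to 9.5 mm). Plate at rest on the bed, wells up, flat (0.07 rad), lengthwise (0.08 rad), its centre 40 +-3 mm above the ledge, within 6 mm of the middle line and 10 +-3 mm off the surface (value of joint clamp between 0.003 and 0.0095 m and value of joint lever between -0.08 and 0.1 rad and x of plate_center in the frame of bed between 0.037 and 0.043 m and y of plate_center in the frame of bed between -0.006 and 0.006 m and z of plate_center in the frame of bed between 0.007 and 0.013 m and angle between the z axis of plate_center and the z axis of bed, either way round below 0.07 rad and angle between plate_center's own z axis and vertical below 0.9 rad and angle between the x axis of plate_center and the x axis of bed, either way round below 0.08 rad and linear speed of plate below 0.01 m/s and velocity of joint clamp below 0.01 m/s); the robot touches nothing.
It fails at once if the plate is let fall onto the stand: tumbling at over 5 rad/s, out of the fingers, with the clamp open (angular speed of plate above 5 rad/s and value of joint clamp above 0.017 m and contact force between the fingers and plate below 0.05 N).
It fails at once if another loose thing on the bench (a plate, block, rack, box, pen, pipette or bottle) is shoved more than 30 mm (distance of any of big_plate, strip_holder, cuvette_rest, tip_box, tube_rack, marker, pipette, reagent from where it was at the start of the episode above 0.03 m).
It also fails if it takes over 67 s, if anything falls off the work surface, if the arm or the gripper's body presses on something with over 40 N, if the wrist force passes 120 N, or if a joint passes its speed limit or range.

## Working session

There is one attempt and no reset: what is moved stays moved. The work goes in short steps, Python scripts to look and compute and a tool call to move; the robot and the scene stay as the last step left them, time stands still between calls to the robot, and variables do not carry over. Pictures are saved under pics/ and viewed, and the job is handed in when it is done.

Besides the shell and the picture viewer there is one more tool, called after "Emit:" as name(argument=value, ...) on one line, values as JSON. step_arm: Moves the arm, as the interface text tells. Its arguments: {"type":"object","properties":{"travel":{"type":"array","items":{"type":"array","items":{"type":"number"}}},"dr":{"type":"array","items":{"type":"array","items":{"type":"number"}}},"gripper":{"type":"array","items":{"type":"number"}},"newtons":{"type":"number"}},"required":["travel","dr","gripper"]}

```bash
ls; mkdir -p pics; python3 - <<'E'
from workcell import ctrl
import cv2
s=ctrl.sense()
for k,v in s.items(): print(k,v)
for n in ["scene","top","wrist"]:
    im=ctrl.get_image(n); cv2.imwrite(f"pics/{n}0.png",im[:,:,::-1])
    p=ctrl.camera_params(n); print(n,p)
E
```

```text
pics
clock 0.0
joint_positions [-1.32411366e+00  2.45771125e-01  1.55896869e+00 -1.73443789e-05
  1.33868757e+00 -1.74076577e-01]
joint_vel [ 0.0004397   0.00076742 -0.00051214  0.00160023  0.00023887  0.00024842]
joint_efforts [ 4.97954843e-04 -4.15840495e+01 -3.14601624e+01  6.85304403e-02
  3.32609005e-02 -1.50796700e-04]
tool_pos [ 0.26536971 -0.59274308  0.21239718]
tcp_rot [-3.07053209e+00 -6.55685843e-01  1.31016262e-04]
force [ 0.15887528 -0.71458649 -0.94135414]
torque [-0.02909726  0.01107655  0.01407495]
opening 0.9965974474554264
scene {'mtx': array([[514.77567259,   0.        , 321.58623361],
       [  0.        , 514.77567259, 233.86385417],
       [  0.        ,   0.        ,   1.        ]]), 'k1': 0.008975353226367892, 'world_to_cam': array([[ 0.5560693 ,  0.83110339,  0.00735478, -0.2879585 ],
       [ 0.55162329, -0.36242854, -0.75123718, -0.16541551],
       [-0.62169018,  0.421797  , -0.65999137,  1.4536451 ],
       [ 0.        ,  0.        ,  0.        ,  1.        ]])}
top {'mtx': array([[467.91876038,   0.        , 310.07430763],
       [  0.        , 467.91876038, 237.84526933],
       [  0.        ,   0.        ,   1.        ]]), 'k1': -0.029553399197359293, 'world_to_cam': array([[ 0.02748937, -0.99948145,  0.01676774, -0.02010966],
       [-0.99460617, -0.02902587, -0.09957944,  0.4960305 ],
       [ 0.1000145 , -0.01393992, -0.99488832,  1.35394401],
       [ 0.        ,  0.        ,  0.        ,  1.        ]])}
wrist {'mtx': array([[405.05864843,   0.        , 319.6778859 ],
       [  0.        , 405.05864843, 243.76291609],
       [  0.        ,   0.        ,   1.        ]]), 'k1': -0.09130671267003342, 'world_to_cam': array([[ 0.40872652, -0.91265459, -0.00205967, -0.65054029],
       [-0.87513841, -0.39256356,  0.28288974, -0.02983889],
       [-0.25898917, -0.11382204, -0.95915022,  0.39307358],
       [ 0.        ,  0.        ,  0.        ,  1.        ]])}
```

View pics/scene0.png

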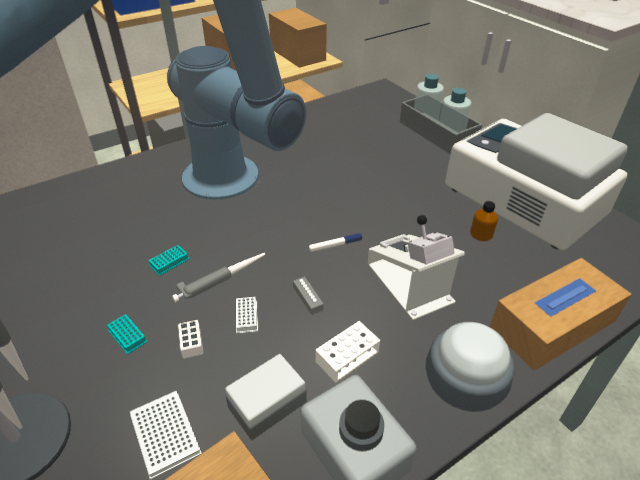

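View pics/top0.png

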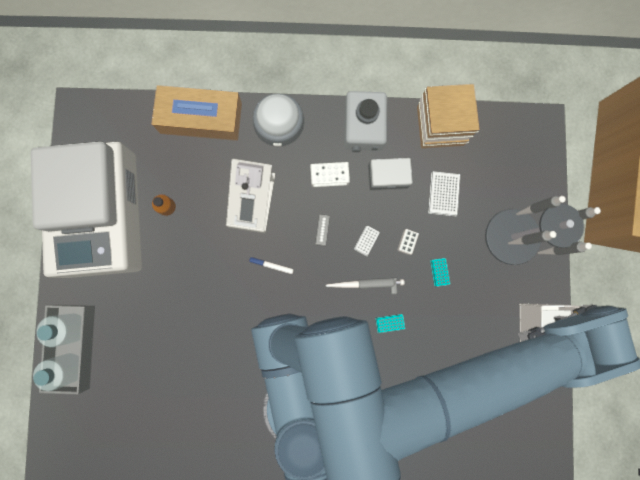

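View pics/wrist0.png

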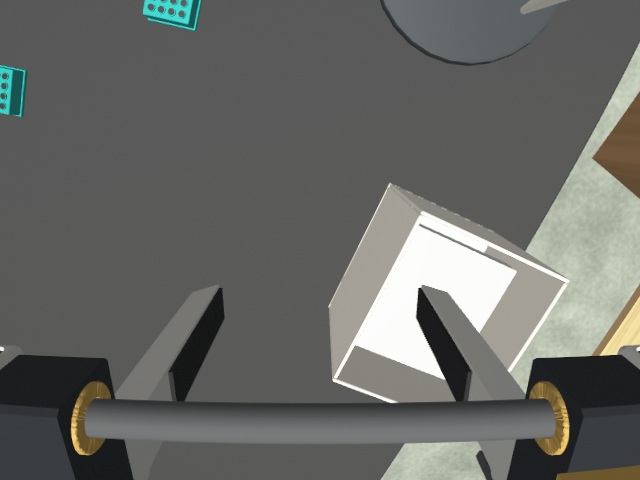

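```bash
cat > h.py <<'E'
import numpy as np, cv2
from workcell import ctrl
from scipy.spatial.transform import Rotation as R
from scipy.optimize import least_squares
def proj(p,X):
    X=np.atleast_2d(X); c=(p['world_to_cam'][:3,:3]@X.T).T+p['world_to_cam'][:3,3]
    s=c[:,:2]/c[:,2:]; s=s*(1+p['k1']*(s**2).sum(1,keepdims=True))
    return s@p['mtx'][:2,:2].T+p['mtx'][:2,2]
def ray(p,uv):
    d=np.array([(uv[0]-p['mtx'][0,2])/p['mtx'][0,0],(uv[1]-p['mtx'][1,2])/p['mtx'][1,1]]); s=d.copy()
    for _ in range(20): s=d/(1+p['k1']*(s@s))
    T=p['world_to_cam']; Rm=T[:3,:3]
    o=-Rm.T@T[:3,3]; v=Rm.T@np.array([s[0],s[1],1]); return o,v/np.linalg.norm(v)
def onz(p,uv,z):
    o,v=ray(p,uv); return o+v*(z-o[2])/v[2]
def tri(obs):
    A=np.zeros((3,3)); b=np.zeros(3)
    for p,uv in obs:
        o,v=ray(p,uv); M=np.eye(3)-np.outer(v,v); A+=M; b+=M@o
    return np.linalg.solve(A,b)
def bedR(yaw):
    # x up slope, y left, z out of surface
    return R.from_euler('z',yaw).as_matrix()@R.from_euler('y',-np.radians(28)).as_matrix()
E
python3 - <<'E'
from h import *
import pickle
P={n:ctrl.camera_params(n) for n in["scene","top","wrist"]}
for n in ["scene","top"]:
    for t in ["bed","knob","plate","strip_holder","cuvette_rest","marker","tube_rack","lever","pipette"]:
        for r in ctrl.silhouettes(n,t)[:3]:
            m=r['mask']; ys,xs=np.nonzero(m); 
            g=onz(P[n],(xs.mean(),ys.mean()),0.01)
            print(n,t,round(r['score'],2),np.round(r['extent']),np.round([xs.mean(),ys.mean()],1),m.sum(),np.round(g,3))
print(ctrl.sense()['clock'])
E
```

```text
scene bed 0.62 [368. 212. 468. 271.] [418.6 248.5] 2410 [0.545 0.257 0.01 ]
scene bed 0.29 [419. 214. 428. 241.] [422.1 224.7] 133 [0.485 0.323 0.01 ]
scene knob 0.53 [420. 215. 429. 239.] [422.3 223.9] 132 [0.482 0.326 0.01 ]
scene knob 0.43 [236. 297. 258. 331.] [246.2 314.4] 752 [ 0.5   -0.175  0.01 ]
scene plate 0.73 [238. 298. 257. 333.] [245.9 314.6] 740 [ 0.5   -0.176  0.01 ]
scene plate 0.62 [145. 244. 188. 278.] [168.2 259.5] 662 [ 0.257 -0.249  0.01 ]
scene plate 0.31 [307. 234. 365. 252.] [334.9 241.7] 364 [0.417 0.106 0.01 ]
scene strip_holder 0.82 [290. 277. 324. 315.] [307.9 295.1] 618 [ 0.525 -0.04   0.01 ]
scene cuvette_rest 0.7 [180. 316. 204. 358.] [190.  338.3] 763 [ 0.493 -0.295  0.01 ]
scene marker 0.61 [308. 231. 364. 251.] [335.6 241.6] 373 [0.418 0.107 0.01 ]
scene tube_rack 0.66 [318. 323. 378. 381.] [346.8 350.6] 2202 [ 0.687 -0.055  0.01 ]
scene lever 0.55 [419. 211. 429. 240.] [422.3 223.8] 127 [0.482 0.326 0.01 ]
scene lever 0.46 [373. 215. 464. 272.] [418.1 248.5] 2289 [0.544 0.256 0.01 ]
scene pipette 0.72 [174. 256. 262. 301.] [210.8 279.3] 941 [ 0.368
[... 272 characters left out ...]
255.] [366.8 239.9] 430 [ 0.497 -0.176  0.01 ]
top plate 0.69 [374. 313. 404. 332.] [389.7 322.7] 390 [ 0.254 -0.247  0.01 ]
top strip_holder 0.55 [316. 215. 330. 244.] [322.4 229.6] 292 [ 0.524 -0.042  0.01 ]
top strip_holder 0.39 [332. 278. 405. 293.] [373.5 283.4] 599 [ 0.368 -0.197  0.01 ]
top cuvette_rest 0.66 [395. 233. 419. 252.] [407.5 240.7] 315 [ 0.498 -0.298  0.01 ]
top cuvette_rest 0.54 [151. 194. 178. 212.] [163.5 203.9] 326 [0.587 0.435 0.01 ]
top marker 0.59 [250. 258. 293. 276.] [272.  265.1] 196 [0.414 0.104 0.01 ]
top tube_rack 0.16 [245. 178. 250. 192.] [245.5 184.6] 57 [0.653 0.193 0.01 ]
top pipette 0.88 [329. 279. 406. 294.] [371.4 283.4] 548 [ 0.368 -0.191  0.01 ]
1.05
```

```bash
python3 - <<'E'
import cv2
a=cv2.imread('pics/scene0.png')[200:330,360:480]; cv2.imwrite('pics/sc_crop.png',cv2.resize(a,None,fx=4.6,fy=4.6,interpolation=cv2.INTER_CUBIC))
a=cv2.imread('pics/top0.png')[145:245,210:300]; cv2.imwrite('pics/top_crop.png',cv2.resize(a,None,fx=6,fy=6,interpolation=cv2.INTER_CUBIC))
E
```

```text
(no output)
```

View pics/sc_crop.png

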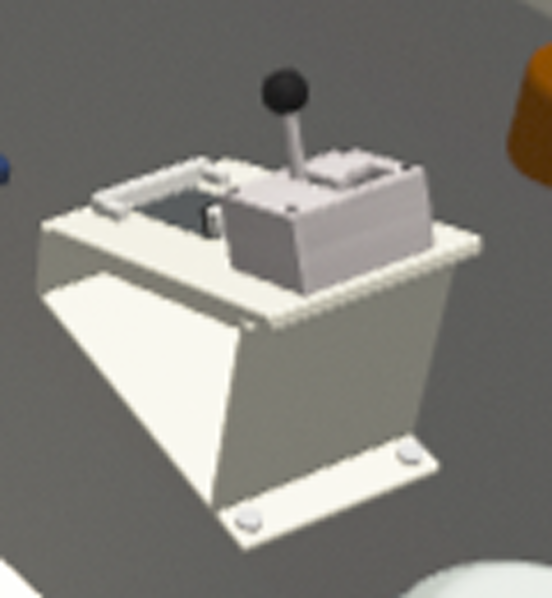

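View pics/top_crop.png

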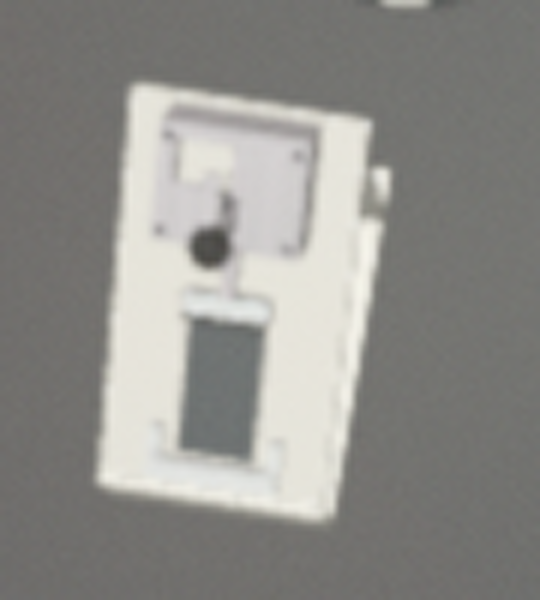

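```bash
cat > fit0.py <<'E'
from h import *
P={n:ctrl.camera_params(n) for n in["scene","top"]}
T=lambda u,v:(210+(u+.5)/6-.5,145+(v+.5)/6-.5)
S=lambda u,v:(360+(u+.5)/4.6-.5,200+(v+.5)/4.6-.5)
k=tri([(P['top'],T(209,247)),(P['scene'],S(285,91))]); print('knob',k, proj(P['top'],k),T(209,247),proj(P['scene'],k),S(285,91))
E_='E'
obs=[('top',T(131,85),(1,192,55,0)),('top',T(371,120),(1,192,-55,0)),('top',T(97,486),(1,0,55,0)),('top',T(333,522),(1,0,-55,0)),
('top',T(209,247),(0,128,0,74)),('scene',S(285,91),(0,128,0,74)),
('scene',S(480,240),(1,192,55,0)),('scene',S(273,322),(1,192,-55,0)),('scene',S(40,225),(1,0,-55,0)),
('scene',S(426,170),(0,172,34,36)),('scene',S(299,212),(0,172,-34,36)),('scene',S(226,195),(0,116,-34,36)),('top',T(155,238),(0,116,34,36)),('top',T(300,255),(0,116,-34,36))]
def pt(q,o):
    x=np.array([o[1]+(q[4] if o[0] else 0),o[2],o[3]])/1000
    return q[:3]+bedR(q[3])@x
def f(q): return np.concatenate([proj(P[n],pt(q,o))[0]-uv for n,uv,o in obs])
r=least_squares(f,[.55,.18,.08,-.1,-12],loss='soft_l1',x_scale=[.01,.01,.01,.01,1])
print(r.x); print(np.round(r.fun.reshape(-1,2),1) if 0 else np.round(f(r.x).reshape(-1,2),1))
print('knob model',pt(r.x,(0,128,0,74)))
E
python3 fit0.py
```

```text
knob [0.6132205  0.17296562 0.18483689] [[244.25804045 185.61621495]] (244.41666666666666, 185.75) [[421.29132901 219.42593432]] (421.5652173913044, 219.3913043478261)
[  0.53701819   0.18057488   0.05956767  -0.10622294 -18.66324542]
[[-0.7  0.4]
 [-1.  -0.1]
 [ 0.8 -1.4]
 [-0.9 -2.3]
 [ 0.1 -0.7]
 [ 0.   0.5]
 [-0.3 -1.4]
 [-0.8 -1.2]
 [ 0.   0.6]
 [-0.  -0.1]
 [-0.8  1.6]
 [-1.5  0. ]
 [-1.1 -0.5]
 [-0.5  0.1]]
knob model [0.61485339 0.17227576 0.18499815]
```

```bash
cat >> h.py <<'E'
def Tmat(Rm,t):
    T=np.eye(4);T[:3,:3]=Rm;T[:3,3]=t;return T
def tool():
    s=ctrl.sense(); return s,Tmat(R.from_rotvec(s['tcp_rot']).as_matrix(),s['tool_pos'])
def lever_R(yaw): # tool y=+bed x, z=-bed z, x=bed y
    B=bedR(yaw); return np.stack([B[:,1],B[:,0],-B[:,2]],1)
def plate_R(yaw): # tool y=+bed y, x=-bed x
    B=bedR(yaw); return np.stack([-B[:,0],B[:,1],-B[:,2]],1)
def delta(Rg,pg,cmd=None):
    s,T=tool() ; T=T if cmd is None else cmd
    return np.round((pg-T[:3,3])*1000,1), np.round(np.degrees(R.from_matrix(Rg@T[:3,:3].T).as_rotvec()),2)
E
python3 - <<'E'
from h import *
p=ctrl.camera_params('wrist'); s,T=tool()
C=p['world_to_cam']@T  # cam from tool
np.save('C.npy',C); print(np.round(np.linalg.inv(C),3))
o=np.array([.537,.1806,.0596]); yaw=-.106; B=bedR(yaw)
Rg=lever_R(yaw)
for bx,by,bz in [(128,0,74+100),(100,0,200),(100,-60,200),(100,60,200),(110,-60,160)]:
    pg=o+B@np.array([bx,by,bz])/1e3
    q=dict(p); q['world_to_cam']=C@np.linalg.inv(Tmat(Rg,pg))
    pts=np.array([(128,0,74),(128,0,36),(116,34,36),(116,-34,36),(172,34,36),(172,-34,36),(0,32,0),(0,-32,0),(16,26,7),(16,-26,7),(74,20,16),(74,-20,16)])/1e3
    print(bx,by,bz,pg.round(3)); print(np.round(proj(q,o+pts@B.T)).astype(int).tolist())
print(delta(Rg,pg))
E
```

```text
[[ 0.    -0.959 -0.283  0.083]
 [ 1.     0.    -0.001  0.001]
 [ 0.001 -0.283  0.959 -0.171]
 [ 0.     0.     0.     1.   ]]
128 0 174 [0.568 0.177 0.273]
[[318, 247], [318, 233], [302, 191], [303, 274], [375, 191], [372, 274], [170, 187], [177, 257], [187, 195], [192, 253], [253, 204], [255, 250]]
100 0 200 [0.531 0.181 0.283]
[[355, 237], [351, 225], [337, 186], [336, 263], [405, 186], [400, 263], [210, 182], [215, 249], [226, 190], [229, 245], [289, 198], [290, 241]]
100 -60 200 [0.525 0.122 0.283]
[[357, 158], [352, 154], [338, 111], [337, 195], [408, 111], [404, 195], [206, 115], [210, 187], [222, 122], [225, 181], [288, 128], [288, 175]]
100 60 200 [0.538 0.241 0.283]
[[353, 309], [349, 291], [337, 254], [336, 325], [401, 254], [396, 324], [215, 245], [219, 306], [230, 253], [233, 303], [290, 262], [291, 302]]
110 -60 160 [0.553 0.119 0.253]
[[346, 162], [343, 158], [326, 109], [326, 204], [406, 109], [401, 204], [180, 114], [186, 194], [197, 122], [202, 188], [270, 129], [272, 182]]
(array([287. , 711.9,  39.1]), array([-17.21, -23.7 ,  58.58]))
```

```bash
python3 - <<'E'
from h import *
o=np.array([.537,.1806,.0596]); yaw=-.106; B=bedR(yaw)
print(delta(lever_R(yaw),o+B@np.array([.11,-.02,.15])))
E
```

```text
(array([295.9, 751.2,  30.2]), array([-17.21, -23.7 ,  58.58]))
```

Emit:
step_arm(travel=[[0.01,0.05,0.02],[0.025,0.105,0.04],[0.04,0.16,0.05],[0.055,0.215,0.06],[0.075,0.27,0.07]], dr=[[-2.15,-2.96,7.32],[-4.3,-5.92,14.64],[-6.45,-8.9,21.96],[-8.6,-11.85,29.3],[-10.75,-14.8,36.6]], gripper=[60,60,60,60,60], newtons=15)

```text
clock: 1.68
tool_pos: [0.3408, -0.3216, 0.284]
tcp_rot: [2.487, 1.472, 0.308]
force: [0.1, -0.4, 0.5]
opening: 0.601
```

Emit:
step_arm(travel=[[0.02,0.05,0.005],[0.04,0.105,0.01],[0.06,0.16,0.01],[0.08,0.215,0.01],[0.1,0.27,0.01]], dr=[[-1.3,-1.78,4.4],[-2.6,-3.56,8.8],[-3.9,-5.3,13.2],[-5.2,-7.1,17.6],[-6.45,-8.9,22.0]], gripper=[60,60,60,60,60])

```text
clock: 2.3
tool_pos: [0.4408, -0.0516, 0.2941]
tcp_rot: [2.034, 1.834, 0.459]
force: [0.8, -0.1, 0.7]
opening: 0.601
```

Emit:
step_arm(travel=[[0.03,0.05,0],[0.06,0.105,-0.01],[0.09,0.16,-0.03],[0.12,0.21,-0.05],[0.12,0.21,-0.05]], dr=[[0,0,0],[0,0,0],[0,0,0],[0,0,0],[0,0,0]], gripper=[60,60,60,60,60])

```text
clock: 2.92
tool_pos: [0.5598, 0.1596, 0.2396]
tcp_rot: [2.038, 1.843, 0.451]
force: [-0.4, -0.8, 0.7]
opening: 0.6
```

```bash
python3 - <<'E'
from h import *
import pickle
p=ctrl.camera_params('wrist'); im=ctrl.get_image('wrist'); cv2.imwrite('pics/w1.png',im[:,:,::-1]); pickle.dump(p,open('pics/w1.pkl','wb'))
o=np.array([.537,.1806,.0596]); yaw=-.106; B=bedR(yaw)
print(delta(lever_R(yaw),o+B@np.array([.11,-.02,.15])), ctrl.sense()['clock'])
E
```

```text
(array([ 1.4, -0.4,  2.3]), array([ 0.04, -0.23, -0.2 ])) 2.975
```

View pics/w1.png

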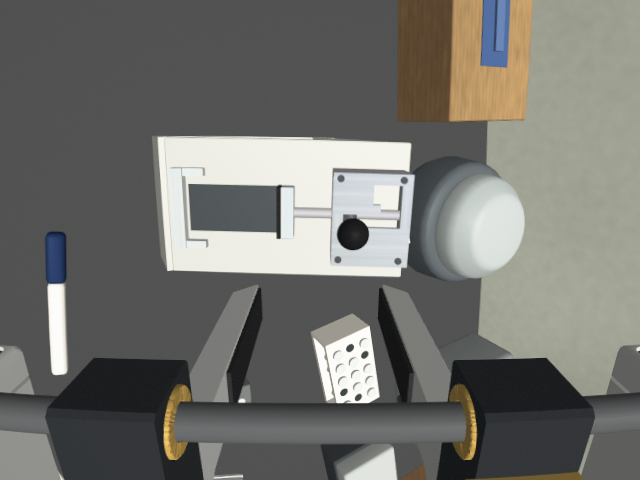

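```bash
python3 - <<'E'
import cv2
a=cv2.imread('pics/w1.png'); 
cv2.imwrite('pics/w1a.png',cv2.resize(a[125:285,150:290],None,fx=5,fy=5,interpolation=cv2.INTER_CUBIC)[:600*2])
cv2.imwrite('pics/w1a.png',cv2.resize(a[128:280,150:310],None,fx=3.9,fy=3.9,interpolation=cv2.INTER_CUBIC))
cv2.imwrite('pics/w1b.png',cv2.resize(a[130:280,280:420],None,fx=4,fy=4,interpolation=cv2.INTER_CUBIC))
E
```

```text
(no output)
```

View pics/w1a.png

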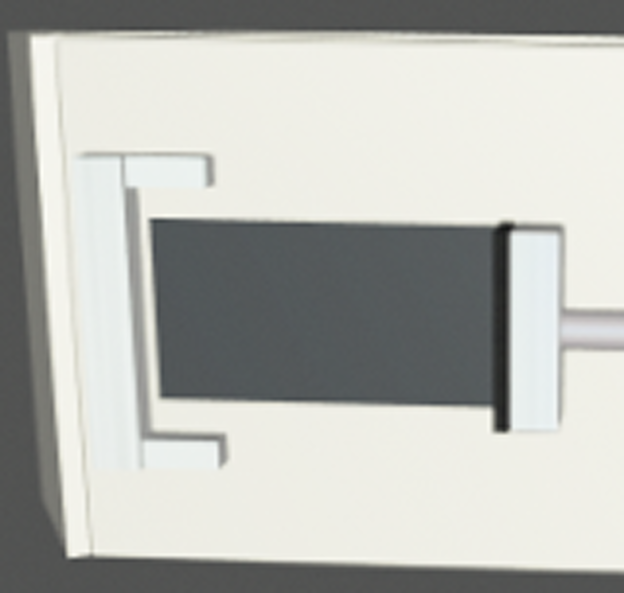

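View pics/w1b.png

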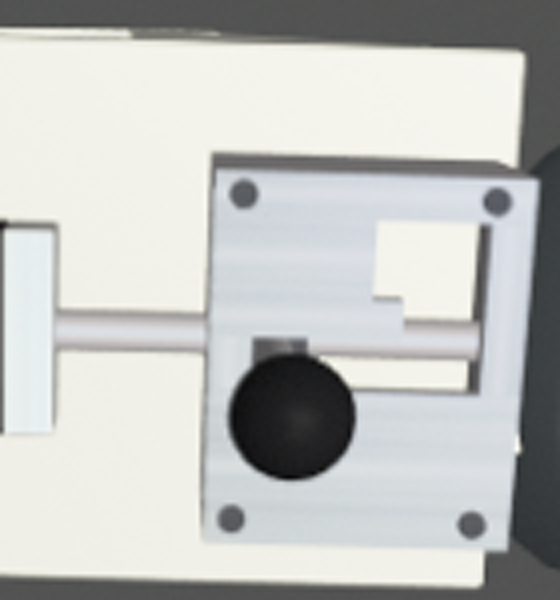

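```bash
cat > fit1.py <<'E'
from h import *
import pickle
exec(open('fit0.py').read().split("E_='E'")[0].split("from h import *")[1])
W=pickle.load(open('pics/w1.pkl','rb')); P['w']=W
A=lambda u,v:(150+(u+.5)/3.9-.5,128+(v+.5)/3.9-.5)
Bq=lambda u,v:(280+(u+.5)/4-.5,130+(v+.5)/4-.5)
ob=[('w',A(207,187),(16,26,7)),('w',A(219,440),(16,-26,7)),('w',A(124,155),(0,32,9)),('w',A(142,467),(0,-32,9)),
('w',A(562,229),(87,20,16)),('w',A(559,431),(87,-20,16)),
('w',Bq(213,167),(116,34,36)),('w',Bq(203,540),(116,-34,36)),('w',Bq(540,180),(172,34,36)),('w',Bq(508,550),(172,-34,36)),
('w',Bq(377,222),(144.5,26,36)),('w',Bq(373,297),(144.5,12,36)),('w',Bq(403,297),(150,12,36)),('w',Bq(404,337),(150,4.75,36)),('w',Bq(478,393),(164,-4.75,36)),('w',Bq(492,222),(164,26,36)),
('w',Bq(292,418),(128,0,74)),
('top',T(209,247),(128,0,74)),('scene',S(285,91),(128,0,74)),
('scene',S(426,170),(172,34,36)),('scene',S(299,212),(172,-34,36)),('top',T(155,238),(116,34,36)),('top',T(300,255),(116,-34,36))]
pt=lambda q,o:q[:3]+bedR(q[3])@np.array(o)/1000
for tag,sel in [('wrist',[o for o in ob if o[0]=='w']),('all',ob)]:
    f=lambda q:np.concatenate([proj(P[n],pt(q,o))[0]-uv for n,uv,o in sel])
    r=least_squares(f,[.537,.18,.06,-.1],loss='soft_l1',x_scale=[.01,.01,.01,.01])
    print(tag,r.x.round(4)); print(np.round(f(r.x).reshape(-1,2),1).tolist()); print('knob',pt(r.x,(128,0,74)).round(4))
print(tri([(P['w'],Bq(292,418)),(P['top'],T(209,247)),(P['scene'],S(285,91))]))
np.save('bed.npy',r.x)
E
python3 fit1.py
```

```text
knob [0.6132205  0.17296562 0.18483689] [[244.25804045 185.61621495]] (244.41666666666666, 185.75) [[421.29132901 219.42593432]] (421.5652173913044, 219.3913043478261)
wrist [ 0.5359  0.181   0.06   -0.1295]
[[0.0, -0.3], [-0.0, -0.1], [-0.3, 0.0], [-0.1, 0.3], [-0.1, 0.4], [0.2, 0.2], [0.9, 0.2], [0.2, 0.3], [-0.3, -0.5], [-0.3, -0.3], [0.4, -0.8], [0.2, 0.2], [0.5, 0.5], [-0.4, 0.5], [-0.4, 0.1], [-0.6, 0.1], [0.2, -1.0]]
knob [0.6135 0.1709 0.1854]
all [ 0.5358  0.181   0.0602 -0.1288]
[[-0.1, -0.3], [-0.1, -0.1], [-0.4, 0.0], [-0.2, 0.3], [-0.1, 0.3], [0.2, 0.2], [0.9, 0.1], [0.2, 0.3], [-0.2, -0.7], [-0.1, -0.3], [0.5, -0.9], [0.3, 0.1], [0.6, 0.4], [-0.3, 0.5], [-0.3, 0.0], [-0.5, -0.1], [0.3, -1.0], [0.6, -0.2], [-0.9, 0.1], [-1.2, -0.1], [-2.6, 1.1], [-0.6, -0.2], [-0.0, 0.8]]
knob [0.6134 0.171  0.1857]
[0.61324899 0.17184718 0.18601164]
```

```bash
cat > go.py <<'E'
import sys
from h import *
b=[.5359,.181,.0601,-.129]; o=np.array(b[:3]); B=bedR(b[3])
def goal(kind,bx,by,bz): return delta(lever_R(b[3]) if kind=='L' else plate_R(b[3]), o+B@np.array([bx,by,bz])/1e3)
def here():
    s,T=tool(); print('clock',round(s['clock'],2),'bed pos',np.round((B.T@(s['tool_pos']-o))*1e3,1),'open mm',round(s['opening']*94,1),'F',np.round(s['force'],1))
if __name__=='__main__':
    here()
    a=sys.argv[1:]
    for w in a: 
        k,x,y,z=w.split(','); g=goal(k,float(x),float(y),float(z)); print(w,g[0].tolist(),g[1].tolist())
E
python3 go.py L,128,0.3,110 L,128,0.3,63; python3 -c "
from go import *
print('bed axes mm/mm',B.round(3))"
```

```text
clock 2.98 bed pos [108.8 -19.5 147.4] open mm 56.6 F [-0.1 -0.3  0.4]
L,128,0.3,110 [36.7, 15.2, -24.0] [0.04, -0.23, -1.51]
L,128,0.3,63 [58.6, 12.3, -65.5] [0.04, -0.23, -1.51]
bed axes mm/mm [[ 0.876  0.129 -0.466]
 [-0.114  0.992  0.06 ]
 [ 0.469  0.     0.883]]
```

Emit:
step_arm(travel=[[0.0184,0.0076,-0.012],[0.0367,0.0152,-0.024],[0.048,0.0138,-0.045],[0.0586,0.0123,-0.0655],[0.0586,0.0123,-0.0655]], dr=[[0,0,-0.7],[0,-0.2,-1.5],[0,-0.2,-1.5],[0,-0.2,-1.5],[0,-0.2,-1.5]], gripper=[60,60,60,60,60], newtons=25)

```text
clock: 3.6
tool_pos: [0.6187, 0.1671, 0.1777]
tcp_rot: [2.061, 1.801, 0.451]
force: [0.0, -0.6, -0.5]
opening: 0.597
```

```bash
python3 go.py L,128,0.3,63; python3 - <<'E'
from h import *
import pickle
p=ctrl.camera_params('wrist'); im=ctrl.get_image('wrist'); cv2.imwrite('pics/w2.png',im[:,:,::-1])
E
```

```text
clock 3.6 bed pos [129.3  -3.1  64.5] open mm 56.1 F [ 0.  -0.6 -0.5]
L,128,0.3,63 [0.0, 3.4, -1.9] [0.02, 0.13, 0.3]
```

View pics/w2.png

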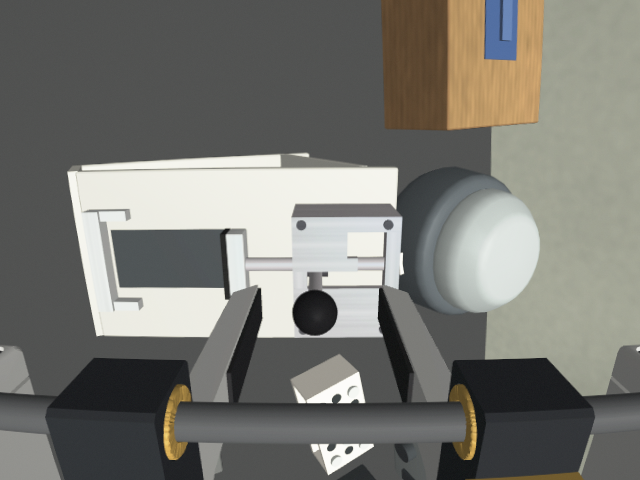

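```bash
python3 - <<'E'
from go import *
for i in range(3):
    here(); ctrl.get_image('wrist')
here()
p=ctrl.camera_params('wrist'); print(proj(p,o+B@np.array([.128,0,.074])))
E
```

```text
clock 3.65 bed pos [130.2  -2.6  65.4] open mm 56.3 F [-0.1  0.1  0.1]
clock 3.7 bed pos [130.8  -2.2  66. ] open mm 56.1 F [ 0.6 -0.2  0.2]
clock 3.75 bed pos [131.   -1.8  66.2] open mm 56.2 F [-0.5 -0.1  0.2]
clock 3.8 bed pos [131.1  -1.6  66.2] open mm 56.5 F [ 0.3  0.4 -0.2]
[[311.27216955 312.56590283]]
```

```bash
python3 go.py L,128,0.3,63
```

```text
clock 3.8 bed pos [131.1  -1.6  66.2] open mm 56.5 F [ 0.3  0.4 -0.2]
L,128,0.3,63 [-0.9, 2.0, -4.3] [-0.02, 0.36, 0.2]
```

Now approach the rest, close on the knob.

Emit:
step_arm(travel=[[-0.001,0.002,-0.0043],[-0.001,0.002,-0.0043],[-0.001,0.002,-0.0043],[-0.001,0.002,-0.0043],[-0.001,0.002,-0.0043]], dr=[[0,0.4,0.2],[0,0.4,0.2],[0,0.4,0.2],[0,0.4,0.2],[0,0.4,0.2]], gripper=[60,10,10,10,10], newtons=25)

```text
clock: 4.42
tool_pos: [0.6182, 0.171, 0.1737]
tcp_rot: [2.059, 1.811, 0.448]
force: [0.6, -0.5, 2.3]
opening: 0.21
```

```bash
python3 - <<'E'
from go import *
here()
im=ctrl.get_image('wrist'); cv2.imwrite('pics/w3.png',im[:,:,::-1]); here()
E
```

```text
clock 4.42 bed pos [126.5   0.7  61.4] open mm 19.8 F [ 0.6 -0.5  2.3]
clock 4.47 bed pos [126.8   0.7  61.5] open mm 18.6 F [ 1.6  0.5 -0.6]
```

View pics/w3.png

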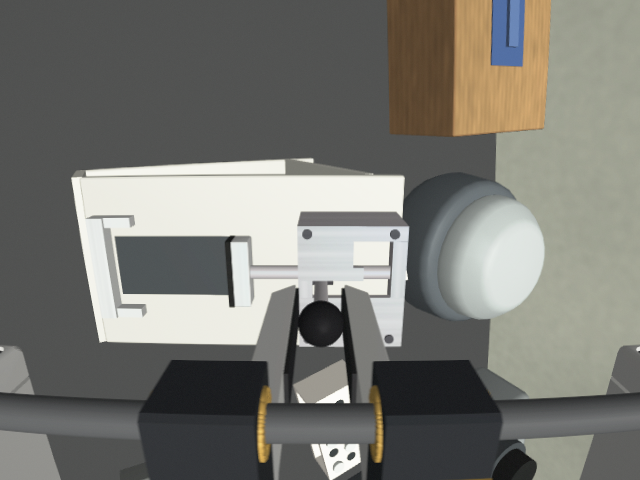

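Emit:
step_arm(travel=[[0.007,-0.0009,0.0038],[0.014,-0.0018,0.0075],[0.021,-0.0027,0.0113],[0.0254,-0.0033,0.0136],[0.0254,-0.0033,0.0136]], dr=[[0,0,0],[0,0,0],[0,0,0],[0,0,0],[0,0,0]], gripper=[10,10,10,10,10])

```text
clock: 5.1
tool_pos: [0.6418, 0.1678, 0.1855]
tcp_rot: [2.063, 1.814, 0.442]
force: [-8.7, 0.6, 0.7]
opening: 0.199
```

```bash
python3 - <<'E'
from go import *
here()
im=ctrl.get_image('wrist'); cv2.imwrite('pics/w4.png',im[:,:,::-1]); here()
E
```

```text
clock 5.1 bed pos [153.1   0.5  60.6] open mm 18.7 F [-8.7  0.6  0.7]
clock 5.15 bed pos [153.    0.5  60.7] open mm 18.3 F [-8.4  1.1  0.5]
```

View pics/w4.png

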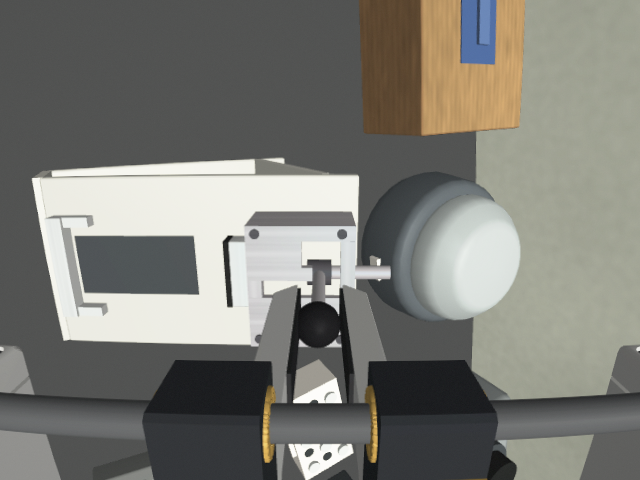

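Emit:
step_arm(travel=[[0.0026,-0.0003,0.0014],[0.0043,0.0098,0.0007],[0.0067,0.0194,-0.0015],[0.0098,0.0287,-0.005],[0.0131,0.0368,-0.0092]], dr=[[0,0,0],[0,0,0],[0,0,0],[0,0,0],[0,0,0]], gripper=[10,10,10,10,10])

```text
clock: 5.78
tool_pos: [0.6544, 0.2046, 0.1753]
tcp_rot: [2.063, 1.814, 0.439]
force: [-7.3, -1.7, -2.5]
opening: 0.198
```

```bash
python3 - <<'E'
from go import *
here()
ctrl.get_image('wrist');ctrl.get_image('wrist');here();im=ctrl.get_image('wrist'); cv2.imwrite('pics/w5.png',im[:,:,::-1]); here()
E
```

```text
clock 5.78 bed pos [155.2  38.6  48. ] open mm 18.6 F [-7.3 -1.7 -2.5]
clock 5.88 bed pos [154.6  39.1  47.6] open mm 18.5 F [-7.4  1.  -1.2]
clock 5.92 bed pos [154.6  38.9  47.7] open mm 18.4 F [-6.4  1.3 -2.9]
```

View pics/w5.png

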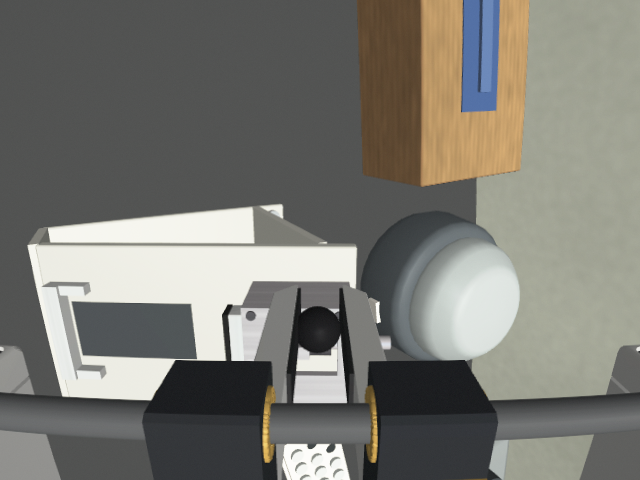

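Emit:
step_arm(travel=[[-0.004,0.0005,-0.0022],[-0.008,0.001,-0.0043],[-0.0088,0.0011,-0.0047],[-0.0088,0.0011,-0.0047]], dr=[[0,0,0],[0,0,0],[0,0,0],[0,0,0]], gripper=[10,10,10,10])

```text
clock: 6.42
tool_pos: [0.6469, 0.2053, 0.172]
tcp_rot: [2.061, 1.812, 0.444]
force: [-2.7, -0.2, -5.1]
opening: 0.196
```

```bash
python3 - <<'E'
from go import *
here();im=ctrl.get_image('wrist'); cv2.imwrite('pics/w6.png',im[:,:,::-1]); here()
E
```

```text
clock 6.42 bed pos [146.9  38.4  48.6] open mm 18.4 F [-2.7 -0.2 -5.1]
clock 6.47 bed pos [146.9  38.4  48.6] open mm 18.6 F [-2.3  0.7 -5.1]
```

Emit:
step_arm(travel=[[-0.0014,0.0002,-0.0007],[-0.0014,0.0002,-0.0007],[-0.0014,0.0002,-0.0007],[-0.0014,0.0002,-0.0007],[-0.0014,0.0002,-0.0007]], dr=[[0,0,0],[0,0,0],[0,0,0],[0,0,0],[0,0,0]], gripper=[10,10,45,45,45])

```text
clock: 7.1
tool_pos: [0.6475, 0.2062, 0.1745]
tcp_rot: [2.058, 1.809, 0.452]
force: [-0.3, -0.4, 0.2]
opening: 0.447
```

```bash
python3 - <<'E'
from go import *
here();im=ctrl.get_image('wrist'); cv2.imwrite('pics/w7.png',im[:,:,::-1]); here()
im=ctrl.get_image('scene'); cv2.imwrite('pics/s7.png',cv2.resize(im[180:320,340:500,::-1],None,fx=4,fy=4,interpolation=cv2.INTER_CUBIC))
E
```

```text
clock 7.1 bed pos [148.6  39.3  50.5] open mm 42.1 F [-0.3 -0.4  0.2]
clock 7.15 bed pos [148.1  39.2  50.3] open mm 41.8 F [-0.1  0.5 -0.6]
```

View pics/w7.png

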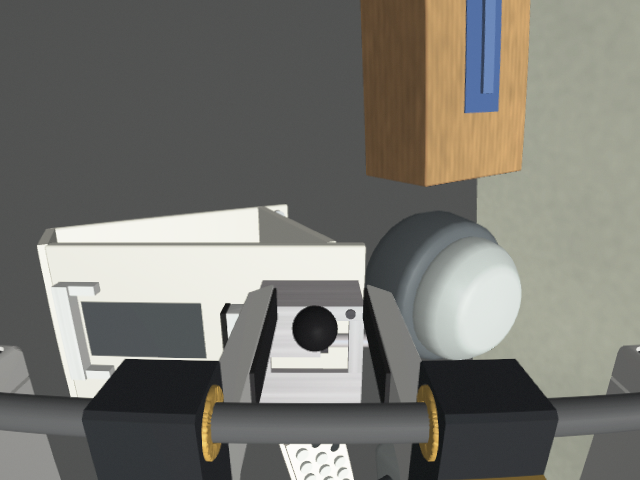

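View pics/s7.png

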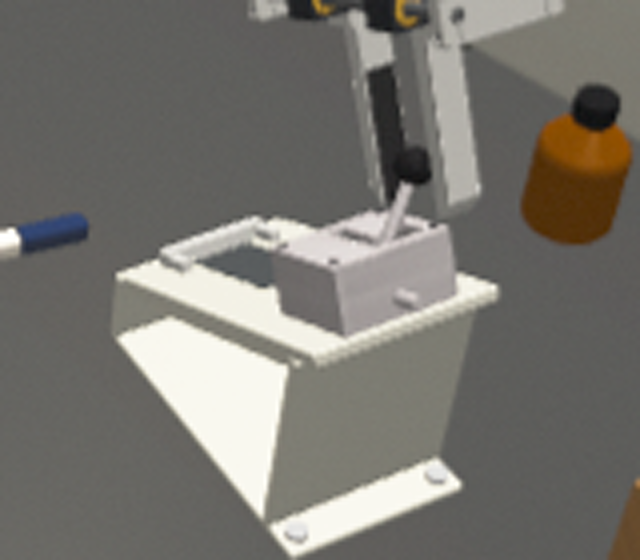

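Emit:
step_arm(travel=[[-0.0187,0.0024,0.0353],[-0.045,0.003,0.08],[-0.06,-0.03,0.11],[-0.07,-0.08,0.12],[-0.08,-0.13,0.12]], dr=[[0,0,0],[0,0,0],[0,0,0],[0,0,0],[0,0,0]], gripper=[60,70,80,80,80])

```text
clock: 7.82
tool_pos: [0.5667, 0.075, 0.2951]
tcp_rot: [2.055, 1.81, 0.452]
force: [0.8, -0.2, -0.8]
opening: 0.799
```

```bash
python3 - <<'E'
from go import *
here()
ims={n:ctrl.get_image(n) for n in ['top','scene']}
cv2.imwrite('pics/top8.png',cv2.resize(ims['top'][140:300,220:440,::-1],None,fx=3.6,fy=3.6,interpolation=cv2.INTER_CUBIC))
p=ctrl.camera_params('top')
for r in ctrl.silhouettes('top','plate')[:4]:
    m=r['mask'].astype(np.uint8); c=max(cv2.findContours(m,0,2)[0],key=cv2.contourArea); bx=cv2.boxPoints(cv2.minAreaRect(c))
    w=np.array([onz(p,q,.02) for q in bx]); e=np.diff(np.vstack([w,w[:1]]),axis=0)[:2,:2]
    print(r['score'],m.sum(),bx.round(1).tolist(),w.mean(0).round(4),np.linalg.norm(e,axis=1).round(4),np.degrees(np.arctan2(e[:,1],e[:,0])).round(1))
s,T=tool(); print(s['tool_pos'],T[:3,:3].round(2))
E
```

```text
clock 7.83 bed pos [ 149.3 -101.2  186.7] open mm 75.1 F [ 0.8 -0.2 -0.8]
0.84 428 [[429.3999938964844, 259.29998779296875], [444.8999938964844, 256.70001220703125], [449.3999938964844, 283.6000061035156], [433.8999938964844, 286.20001220703125]] [ 0.4084 -0.3912  0.02  ] [0.0474 0.0803] [ -79.1 -170.4]
0.65 834 [[310.29998779296875, 163.60000610351562], [347.70001220703125, 160.89999389648438], [349.29998779296875, 183.8000030517578], [312.0, 186.5]] [ 0.6922 -0.0602  0.02  ] [0.113  0.0703] [ -84.  -174.9]
0.57 384 [[354.1000061035156, 248.3000030517578], [366.79998779296875, 224.6999969482422], [379.6000061035156, 231.60000610351562], [366.8999938964844, 255.1999969482422]] [ 0.4956 -0.1745  0.02  ] [0.0803 0.0432] [ -27.1 -116.9]
0.57 410 [[375.20001220703125, 316.6000061035156], [402.5, 313.20001220703125], [404.5, 328.70001220703125], [377.1000061035156, 332.1000061035156]] [ 0.2551 -0.2457  0.02  ] [0.0809 0.0451] [ -81.6 -172.2]
[0.56642211 0.07388975 0.29342669] [[ 0.13  0.88  0.46]
 [ 0.99 -0.12 -0.06]
 [-0.    0.47 -0.88]]
```

View pics/top8.png

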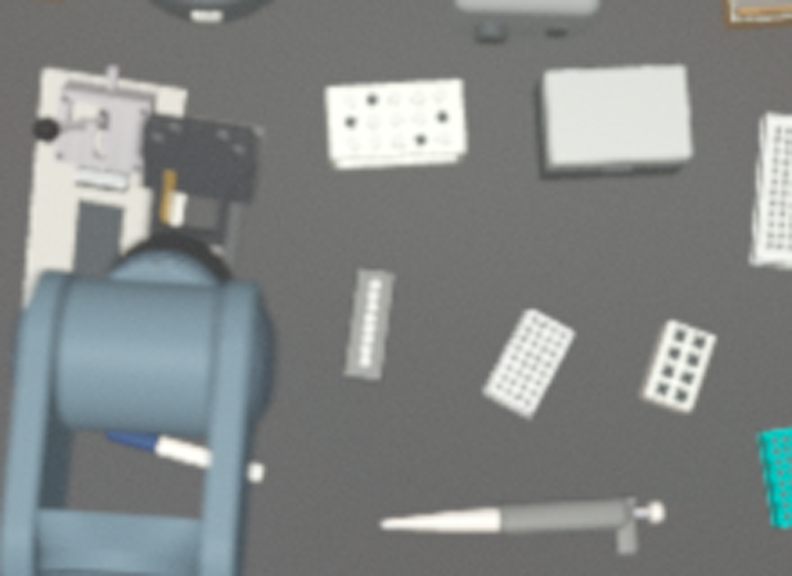

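```bash
cat > pl.py <<'E'
from go import *
def down(phi):
    c,s=np.cos(np.radians(phi)),np.sin(np.radians(phi)); y=np.array([c,s,0]);z=np.array([0,0,-1.]); return np.stack([np.cross(y,z),y,z],1)
E
python3 -c "
from pl import *
print(delta(down(62.9),np.array([.4956,-.1745,.12])))"
```

```text
(array([ -70.8, -248.4, -173.4]), array([-13.78,  26.31,  68.99]))
```

Emit:
step_arm(travel=[[-0.01,-0.031,-0.005],[-0.02,-0.062,-0.02],[-0.03,-0.093,-0.04],[-0.04,-0.124,-0.065],[-0.05,-0.165,-0.09]], dr=[[-1.72,3.29,8.62],[-3.45,6.58,17.25],[-5.17,9.87,25.87],[-6.89,13.15,34.5],[-8.61,16.44,43.1]], gripper=[75,70,68,68,68])

```text
clock: 8.6
tool_pos: [0.5167, -0.0892, 0.2022]
tcp_rot: [1.323, 2.685, 0.188]
force: [0.2, -0.7, -0.1]
opening: 0.68
```

Emit:
step_arm(travel=[[-0.008,-0.03,-0.03],[-0.016,-0.06,-0.06],[-0.021,-0.083,-0.083],[-0.021,-0.083,-0.083]], dr=[[-1.72,3.29,8.62],[-3.45,6.58,17.25],[-5.17,9.87,25.87],[-5.17,9.87,25.87]], gripper=[68,68,68,68])

```text
clock: 9.1
tool_pos: [0.4953, -0.1714, 0.1177]
tcp_rot: [-0.732, -3.05, -0.0]
force: [-0.9, 0.7, 0.6]
opening: 0.677
```

```bash
python3 - <<'E'
from pl import *
import pickle
print(delta(down(62.9),np.array([.4956,-.1745,.12])))
p=ctrl.camera_params('wrist'); im=ctrl.get_image('wrist'); cv2.imwrite('pics/w9.png',im[:,:,::-1]); pickle.dump(p,open('pics/w9.pkl','wb'))
print(delta(down(62.9),np.array([.4956,-.1745,.12])))
print(ctrl.sense()['clock'])
E
```

```text
(array([ 0.3, -3.1,  2.3]), array([-0.08, -0.29, -0.11]))
(array([-0.3, -3.3,  1. ]), array([-0.03, -0.15, -0.09]))
9.15
```

View pics/w9.png

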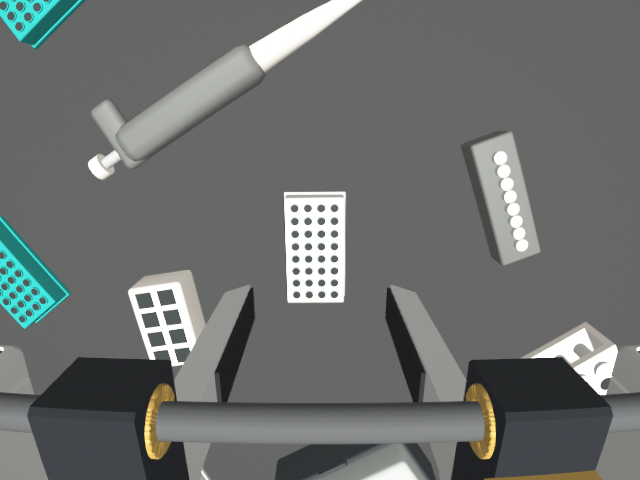

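```bash
python3 - <<'E'
import cv2
a=cv2.imread('pics/w9.png'); cv2.imwrite('pics/w9a.png',cv2.resize(a[182:312,265:365],None,fx=4.6,fy=4.6,interpolation=cv2.INTER_CUBIC))
E
```

```text
(no output)
```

View pics/w9a.png

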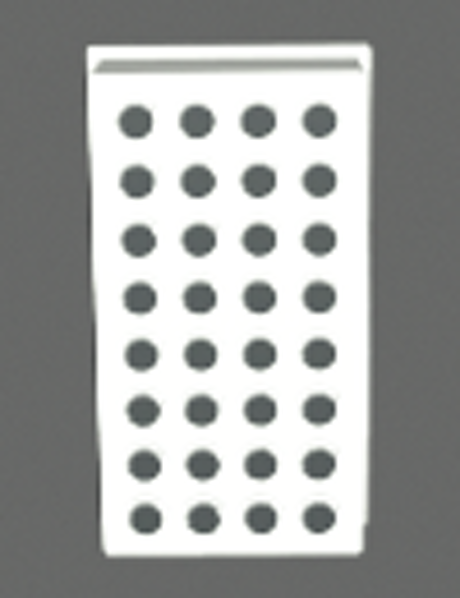

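```bash
cat > platefit.py <<'E'
from pl import *
import pickle
def wells(img,p,x0,roi,z=.02):
    g=cv2.cvtColor(img,cv2.COLOR_BGR2GRAY); l,t,r,b=roi; sub=g[t:b,l:r]
    th=(sub<170).astype(np.uint8); n,lab,st,ce=cv2.connectedComponentsWithStats(th,connectivity=4)
    c=np.array([ce[i]+[l,t] for i in range(1,n) if 8<st[i,4]<120 and .4<st[i,2]/st[i,3]<2.2]); print(len(c),'blobs')
    G=np.array([(i*9-31.5,j*9-13.5,0) for i in range(8) for j in range(4)])/1e3
    def model(q): 
        Rz=R.from_euler('z',q[2]).as_matrix(); return proj(p,np.array([q[0],q[1],z])+G@Rz.T)
    def f(q):
        m=model(q); d=np.linalg.norm(m[:,None]-c[None],axis=2); k=d.argmin(1); return (m-c[k]).ravel()
    r_=least_squares(f,x0,x_scale=[.01,.01,.05],loss='soft_l1'); return r_.x,np.abs(f(r_.x)).mean()
if __name__=='__main__':
    img=cv2.imread('pics/w9.png'); p=pickle.load(open('pics/w9.pkl','rb'))
    for z in (.018,.02):
        q,e=wells(img,p,[.4956,-.1745,np.radians(-27.1)],(288,200,345,301),z); print(z,q.round(4),np.degrees(q[2]).round(2),e)
    # outline check
    q3=np.degrees(q[2])
    print(delta(down(q3+90),np.array([q[0],q[1],.012])))
E
python3 platefit.py
```

```text
32 blobs
0.018 [ 0.4968 -0.1773 -0.4635] -26.56 0.1728743148145062
32 blobs
0.02 [ 0.4963 -0.177  -0.4635] -26.56 0.06443365385771216
(array([   0.5,   -5.8, -107. ]), array([-0.03, -0.15,  0.45]))
```

Emit:
step_arm(travel=[[0.0005,-0.0055,-0.03],[0.0005,-0.0055,-0.075],[0.0005,-0.0055,-0.1],[0.0005,-0.0055,-0.107],[0.0005,-0.0055,-0.107]], dr=[[0,0,0.5],[0,0,0.5],[0,0,0.5],[0,0,0.5],[0,0,0.5]], gripper=[68,68,68,68,68], newtons=10)

```text
clock: 9.78
tool_pos: [0.4968, -0.1775, 0.0138]
tcp_rot: [0.718, 3.058, -0.003]
force: [-0.4, -1.5, 0.4]
opening: 0.677
```

```bash
python3 - <<'E'
from pl import *
ctrl.get_image('wrist');im=ctrl.get_image('wrist'); cv2.imwrite('pics/w10.png',im[:,:,::-1])
print(delta(down(63.44),np.array([.4963,-.1768,.012])),ctrl.sense()['force'],ctrl.sense()['clock'])
E
```

```text
(array([-1. ,  1.3, -2.4]), array([ 0.14,  0.04, -0.13])) [0.91832741 0.27313266 0.11921418] 9.875
```

View pics/w10.png

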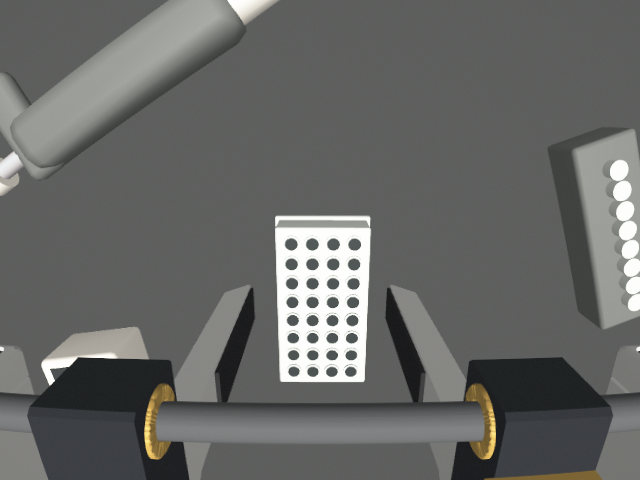

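Emit:
step_arm(travel=[[-0.001,0.0012,-0.002],[-0.001,0.0012,-0.002],[-0.001,0.0012,-0.002],[-0.001,0.0012,-0.002],[-0.001,0.0012,-0.002]], dr=[[0,0,0],[0,0,0],[0,0,0],[0,0,0],[0,0,0]], gripper=[68,35,35,35,35], newtons=10)

```text
clock: 10.5
tool_pos: [0.495, -0.1766, 0.0108]
tcp_rot: [-0.718, -3.057, 0.002]
force: [-1.3, 0.2, 1.9]
opening: 0.465
```

```bash
python3 - <<'E'
from pl import *
import pickle
s=ctrl.sense();print(delta(down(63.44),np.array([.4963,-.1768,.012])),s['force'],s['opening']*94,s['clock'])
p=ctrl.camera_params('wrist');im=ctrl.get_image('wrist'); cv2.imwrite('pics/w11.png',im[:,:,::-1]);pickle.dump((p,tool()[1]),open('pics/w11.pkl','wb'))
E
```

```text
(array([ 1.3, -0.2,  1.2]), array([ 0.05, -0.11, -0.12])) [-1.30254735  0.24060931  1.94779034] 43.73919009541214 10.5
```

View pics/w11.png

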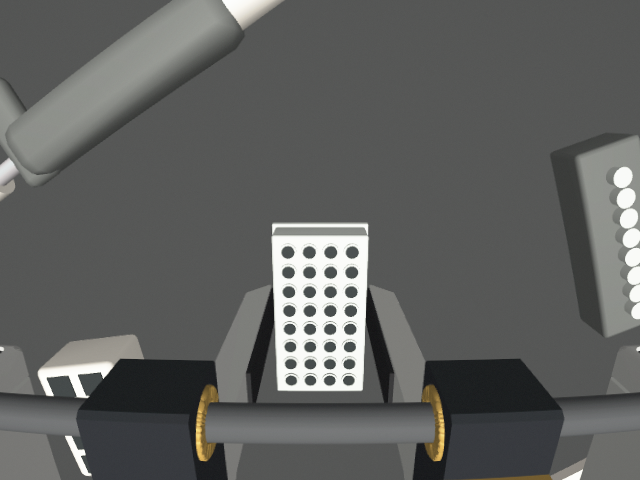

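```bash
python3 - <<'E'
from platefit import *
img=cv2.imread('pics/w11.png'); p,T=pickle.load(open('pics/w11.pkl','rb'))
q,e=wells(img,p,[.4963,-.177,np.radians(-26.6)],(276,240,365,388),.02); print(q.round(4),np.degrees(q[2]),e)
Pt=Tmat(R.from_euler('z',q[2]).as_matrix(),[q[0],q[1],0.0])
G=np.linalg.inv(T)@Pt; print('plate underside in tool',(G[:3,3]*1e3).round(2)); np.save('G.npy',G); print(G.round(3))
E
```

```text
24 blobs
[ 0.496  -0.1781 -0.4608] -26.404028809495838 3.863434024349007
plate underside in tool [-1.54 -0.91 10.85]
[[-1.     0.     0.001 -0.002]
 [ 0.     1.    -0.002 -0.001]
 [-0.001 -0.002 -1.     0.011]
 [ 0.     0.     0.     1.   ]]
```

```bash
python3 go.py P,44.5,0.5,90
```

```text
clock 10.55 bed pos [ -18.3 -359.9  -46.1] open mm 43.9 F [-0.9  0.   2.8]
P,44.5,0.5,90 [38.0, 358.5, 149.6] [-8.11, -27.01, 18.68]
```

Emit:
step_arm(travel=[[0,0,0.03],[0.002,0.02,0.08],[0.008,0.06,0.125],[0.014,0.11,0.155],[0.02,0.16,0.175]], dr=[[0,0,0],[-1.0,-3.4,2.3],[-2.0,-6.8,4.7],[-3.0,-10.1,7.0],[-4.05,-13.5,9.3]], gripper=[35,35,35,35,35])

```text
clock: 11.18
tool_pos: [0.5156, -0.0154, 0.1877]
tcp_rot: [0.429, 2.861, -0.024]
force: [0.7, 0.4, -0.1]
opening: 0.467
```

Emit:
step_arm(travel=[[0.004,0.05,0.005],[0.008,0.1,0.005],[0.012,0.15,0.0],[0.016,0.185,-0.01],[0.018,0.1985,-0.0255]], dr=[[-1.0,-3.4,2.3],[-2.0,-6.8,4.7],[-3.0,-10.1,7.0],[-4.05,-13.5,9.35],[-4.05,-13.5,9.35]], gripper=[35,35,35,35,35])

```text
clock: 11.8
tool_pos: [0.532, 0.184, 0.1595]
tcp_rot: [0.167, 2.649, -0.041]
force: [0.6, 0.1, 0.4]
opening: 0.469
```

```bash
python3 go.py P,44.5,0.5,90; python3 - <<'E'
from pl import *
import pickle
ctrl.get_image('wrist')
p=ctrl.camera_params('wrist');im=ctrl.get_image('wrist'); cv2.imwrite('pics/w12.png',im[:,:,::-1]);pickle.dump((p,tool()[1]),open('pics/w12.pkl','wb'))
E
python3 go.py P,44.5,0.5,90 P,44.5,.5,30
```

```text
clock 11.8 bed pos [42.9  2.5 89.7] open mm 44.1 F [0.6 0.1 0.4]
P,44.5,0.5,90 [1.1, -2.2, 1.0] [-0.02, -0.01, -0.16]
clock 11.9 bed pos [41.5  1.4 88.5] open mm 43.6 F [ 0.5 -0.5 -0.7]
P,44.5,0.5,90 [1.8, -1.1, 2.7] [0.03, -0.26, -0.12]
P,44.5,.5,30 [29.7, -4.8, -50.3] [0.03, -0.26, -0.12]
```

View pics/w12.png

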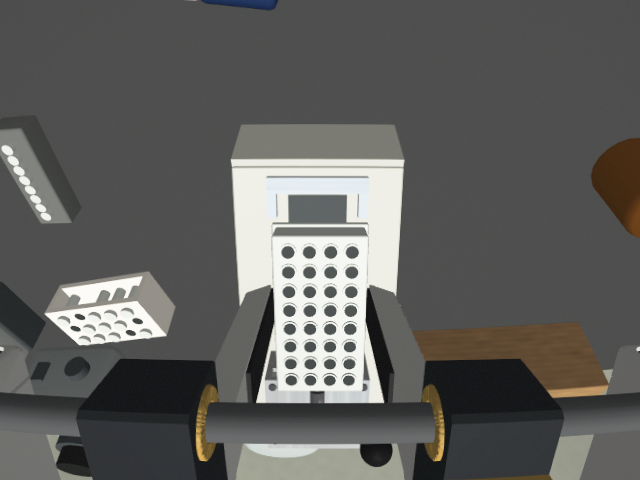

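Emit:
step_arm(travel=[[0.01,-0.003,-0.012],[0.02,-0.0048,-0.032],[0.0297,-0.0048,-0.05],[0.0297,-0.0048,-0.05],[0.0297,-0.0048,-0.05]], dr=[[0,-0.2,-0.1],[0,-0.2,-0.1],[0,-0.2,-0.1],[0,-0.2,-0.1],[0,-0.2,-0.1]], gripper=[35,35,35,35,35])

```text
clock: 12.52
tool_pos: [0.563, 0.1768, 0.1112]
tcp_rot: [0.175, 2.644, -0.042]
force: [-0.2, -0.0, 0.5]
opening: 0.467
```

```bash
python3 - <<'E'
from pl import *
p=ctrl.camera_params('wrist');im=ctrl.get_image('wrist'); cv2.imwrite('pics/w13.png',im[:,:,::-1])
im=ctrl.get_image('scene'); cv2.imwrite('pics/s13.png',cv2.resize(im[180:320,340:500,::-1],None,fx=4,fy=4,interpolation=cv2.INTER_CUBIC))
E
python3 go.py P,44.5,0.5,30 P,44.5,.5,12
```

```text
clock 12.62 bed pos [48.3 -0.3 32.5] open mm 44.0 F [-0.3  0.9  0.3]
P,44.5,0.5,30 [-2.1, 1.1, -4.0] [-0.04, 0.28, 0.13]
P,44.5,.5,12 [6.3, 0.0, -19.9] [-0.04, 0.28, 0.13]
```

View pics/w13.png

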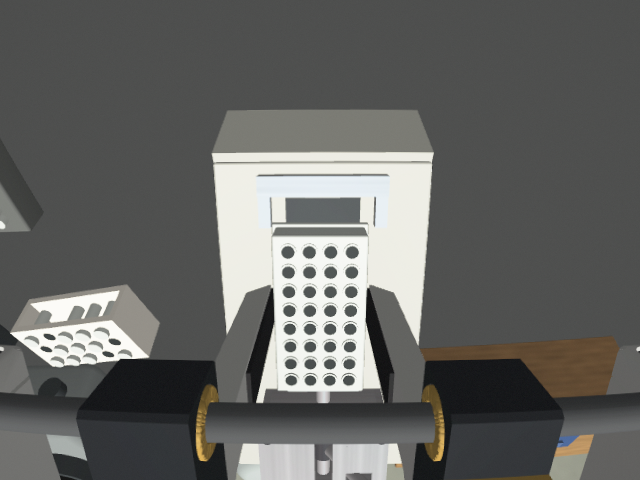

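View pics/s13.png

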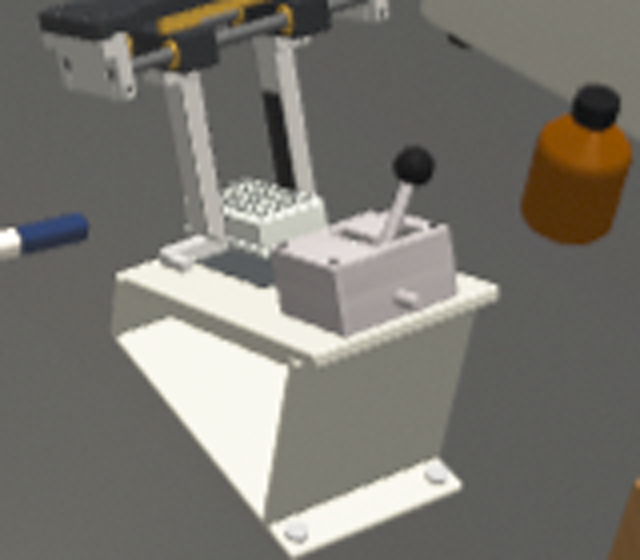

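Emit:
step_arm(travel=[[0.0,0.0005,-0.006],[0.002,0.0,-0.012],[0.004,0.0,-0.0165],[0.004,0.0,-0.0165],[0.004,0,-0.0165]], dr=[[0,0.25,0.1],[0,0.25,0.1],[0,0.25,0.1],[0,0.25,0.1],[0,0.25,0.1]], gripper=[35,35,35,35,35])

```text
clock: 13.25
tool_pos: [0.5667, 0.1772, 0.0936]
tcp_rot: [0.172, 2.649, -0.042]
force: [0.7, 0.3, -0.3]
opening: 0.468
```

```bash
python3 - <<'E'
from pl import *
here()
for i in range(2): ctrl.get_image('wrist'); here()
im=ctrl.get_image('wrist'); cv2.imwrite('pics/w14.png',im[:,:,::-1])
E
python3 go.py P,44.5,0.5,11
```

```text
clock 13.25 bed pos [43.1  0.2 15. ] open mm 43.9 F [ 0.7  0.3 -0.3]
clock 13.3 bed pos [43.3  0.2 15.2] open mm 43.8 F [-0.   0.5 -0.9]
clock 13.35 bed pos [43.3  0.2 15.2] open mm 44.1 F [ 0.1  0.6 -0.7]
clock 13.4 bed pos [43.3  0.2 15.2] open mm 44.0 F [ 0.2 -0.9 -0.3]
P,44.5,0.5,11 [3.1, -0.1, -3.2] [-0.03, -0.05, 0.02]
```

View pics/w14.png

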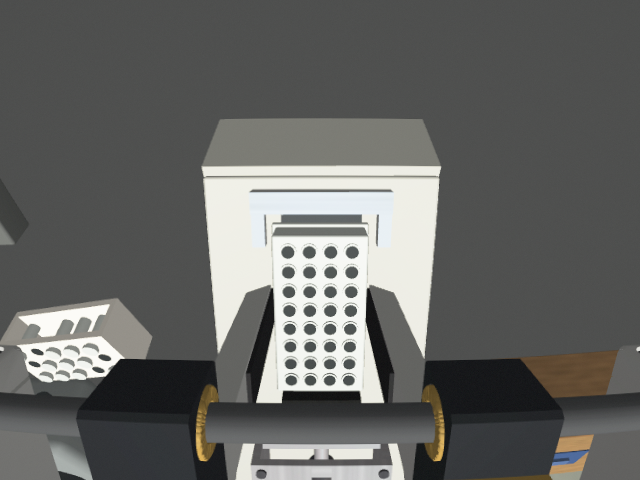

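Emit:
step_arm(travel=[[0.001,0,-0.0015],[0.002,0,-0.003],[0.0025,0,-0.0035],[0.0025,0,-0.0035]], dr=[[0,0,0],[0,0,0],[0,0,0],[0,0,0]], gripper=[35,35,35,35])

```text
clock: 13.9
tool_pos: [0.5688, 0.1772, 0.0904]
tcp_rot: [0.172, 2.65, -0.043]
force: [-6.7, -0.6, 5.6]
opening: 0.468
```

```bash
python3 - <<'E'
from pl import *
here()
for i in range(3): ctrl.get_image('wrist'); here()
E
python3 go.py P,44,0.5,10
```

```text
clock 13.9 bed pos [43.5  0.5 11.2] open mm 44.0 F [-6.7 -0.6  5.6]
clock 13.95 bed pos [43.6  0.5 11.2] open mm 43.8 F [-6.5 -0.4  5.8]
clock 14.0 bed pos [43.5  0.5 11.2] open mm 43.7 F [-6.  -0.1  6. ]
clock 14.05 bed pos [43.5  0.5 11.2] open mm 43.9 F [-4.7  0.   6.2]
clock 14.05 bed pos [43.5  0.5 11.2] open mm 43.9 F [-4.7  0.   6.2]
P,44,0.5,10 [1.0, -0.1, -0.9] [0.0, -0.11, 0.03]
```

Emit:
step_arm(travel=[[-0.0005,0,0.0009],[-0.0005,0,0.0009],[-0.0005,0,0.0009],[-0.0005,0,0.0009],[-0.0005,0,0.0009]], dr=[[0,0,0],[0,0,0],[0,0,0],[0,0,0],[0,0,0]], gripper=[35,35,60,60,60])

```text
clock: 14.68
tool_pos: [0.5687, 0.1772, 0.091]
tcp_rot: [0.172, 2.649, -0.042]
force: [0.5, -0.2, -0.1]
opening: 0.601
```

```bash
python3 - <<'E'
from pl import *
here()
im=ctrl.get_image('wrist'); cv2.imwrite('pics/w15.png',im[:,:,::-1]); here()
im=ctrl.get_image('scene'); cv2.imwrite('pics/s15.png',cv2.resize(im[180:320,340:500,::-1],None,fx=4,fy=4,interpolation=cv2.INTER_CUBIC))
E
```

```text
clock 14.68 bed pos [43.7  0.4 11.8] open mm 56.5 F [ 0.5 -0.2 -0.1]
clock 14.72 bed pos [43.6  0.4 11.9] open mm 57.0 F [-0.5  0.2  0.1]
```

View pics/w15.png

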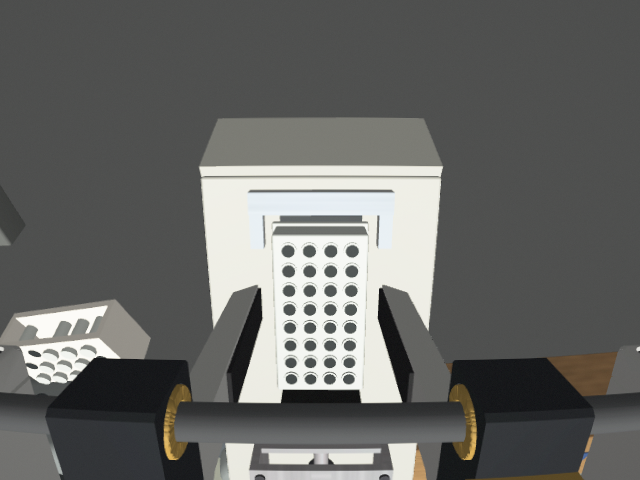

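View pics/s15.png

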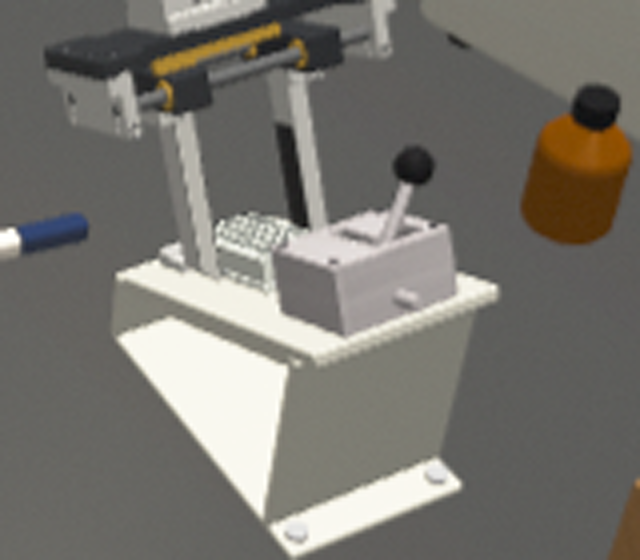

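Emit:
step_arm(travel=[[-0.007,0.001,0.0132],[-0.0187,0.0024,0.0353],[-0.035,0.0045,0.066],[-0.0466,0.006,0.0883],[-0.0466,0.006,0.0883]], dr=[[0,0,0],[0,0,0],[0,0,0],[0,0,0],[0,0,0]], gripper=[62,62,62,62,62])

```text
clock: 15.4
tool_pos: [0.5229, 0.1837, 0.1816]
tcp_rot: [0.171, 2.645, -0.041]
force: [-0.2, -0.3, 0.4]
opening: 0.624
```

```bash
cat > bedcheck.py <<'E'
from pl import *
import pickle
def fit(img,p,roi,x0=(45,0,0),thr=150,z=20):
    g=cv2.cvtColor(img,cv2.COLOR_BGR2GRAY); l,t,r,b=roi; sub=g[t:b,l:r]
    n,lab,st,ce=cv2.connectedComponentsWithStats((sub<thr).astype(np.uint8),connectivity=4)
    c=np.array([ce[i]+[l,t] for i in range(1,n) if 6<st[i,4]<200 and .4<st[i,2]/st[i,3]<2.5])
    G=np.array([(i*9-31.5,j*9-13.5) for i in range(8) for j in range(4)])
    def model(q):
        ca,sa=np.cos(q[2]),np.sin(q[2]); xy=np.stack([q[0]+ca*G[:,0]-sa*G[:,1],q[1]+sa*G[:,0]+ca*G[:,1],np.full(32,z)],1)/1e3
        return proj(p,o+xy@B.T)
    def f(q):
        m=model(q); d=np.linalg.norm(m[:,None]-c[None],axis=2); k=d.argmin(1); return (m-c[k]).ravel()
    r_=least_squares(f,x0,x_scale=[5,5,.05],loss='soft_l1'); return len(c),r_.x,np.abs(f(r_.x)).mean()
E
python3 - <<'E'
from bedcheck import *
here()
p=ctrl.camera_params('wrist');im=ctrl.get_image('wrist'); cv2.imwrite('pics/w16.png',im[:,:,::-1]);pickle.dump(p,open('pics/w16.pkl','wb'))
k=proj(p,o+np.array([(5,22,20),(5,-22,20),(85,22,20),(85,-22,20)])@B.T/1e3); print(k.round(0).tolist())
l,t=k.min(0).astype(int)-3; r,b=k.max(0).astype(int)+3
print(fit(im,p,(l,t,r,b)))
E
```

```text
clock 15.4 bed pos [ 45.3   1.  113.5] open mm 58.7 F [-0.2 -0.3  0.4]
[[353.0, 190.0], [286.0, 190.0], [351.0, 302.0], [289.0, 302.0]]
(32, array([ 4.40759855e+01, -7.68294771e-01, -1.18516479e-03]), np.float64(0.058723648910466775))
```

View pics/w16.png

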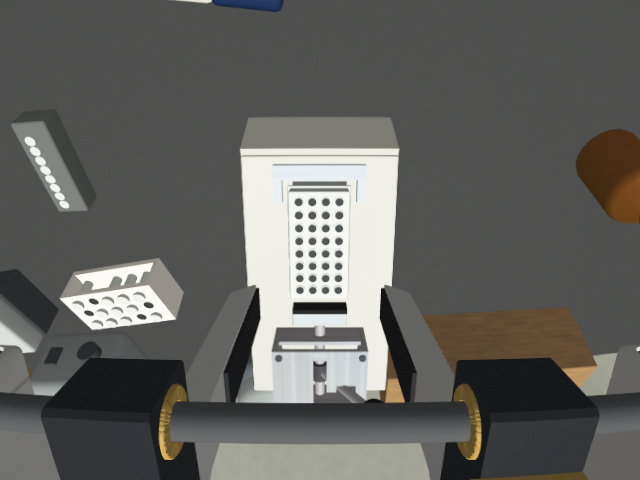

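```bash
python3 go.py L,148,38.8,110 L,148,38.8,50
```

```text
clock 15.45 bed pos [ 44.1   0.6 112.2] open mm 58.2 F [-0.8 -1.3 -0.1]
L,148,38.8,110 [96.9, 26.0, 46.8] [41.88, -5.39, -79.45]
L,148,38.8,50 [124.9, 22.3, -6.1] [41.88, -5.39, -79.45]
```

Emit:
step_arm(travel=[[0.01,0.003,0.005],[0.02,0.006,0.015],[0.03,0.009,0.02],[0.042,0.012,0.025],[0.053,0.014,0.03]], dr=[[4.65,-0.6,-8.83],[9.3,-1.2,-17.66],[13.96,-1.8,-26.48],[18.6,-2.4,-35.3],[23.27,-3.0,-44.14]], gripper=[60,55,50,50,50])

```text
clock: 16.08
tool_pos: [0.5751, 0.1969, 0.2072]
tcp_rot: [1.294, 2.347, 0.242]
force: [0.2, -0.4, -0.1]
opening: 0.499
```

Emit:
step_arm(travel=[[0.011,0.003,0.005],[0.022,0.006,0.01],[0.033,0.009,0.015],[0.044,0.012,0.017],[0.044,0.012,0.017]], dr=[[4.65,-0.6,-8.83],[9.3,-1.2,-17.66],[13.96,-1.8,-26.48],[18.61,-2.4,-35.3],[18.61,-2.4,-35.3]], gripper=[50,50,50,50,50])

```text
clock: 16.7
tool_pos: [0.6192, 0.2089, 0.2244]
tcp_rot: [2.057, 1.812, 0.448]
force: [0.3, -0.9, -0.1]
opening: 0.503
```

```bash
python3 - <<'E'
from bedcheck import *
ctrl.get_image('wrist');ctrl.get_image('wrist')
p=ctrl.camera_params('wrist');im=ctrl.get_image('wrist'); cv2.imwrite('pics/w17.png',im[:,:,::-1]);pickle.dump(p,open('pics/w17.pkl','wb'))
a=.631;print(proj(p,o+B@np.array([148,64*np.sin(a),10+64*np.cos(a)])/1e3))
E
python3 go.py L,148,38.8,110 L,148,38.8,50
```

```text
[[321.53694109 273.58884455]]
clock 16.85 bed pos [146.5  38.3 108.8] open mm 47.2 F [-0.9  0.7  0.3]
L,148,38.8,110 [0.8, 0.4, 1.8] [0.01, -0.14, -0.15]
L,148,38.8,50 [28.8, -3.2, -51.2] [0.01, -0.14, -0.15]
```

View pics/w17.png

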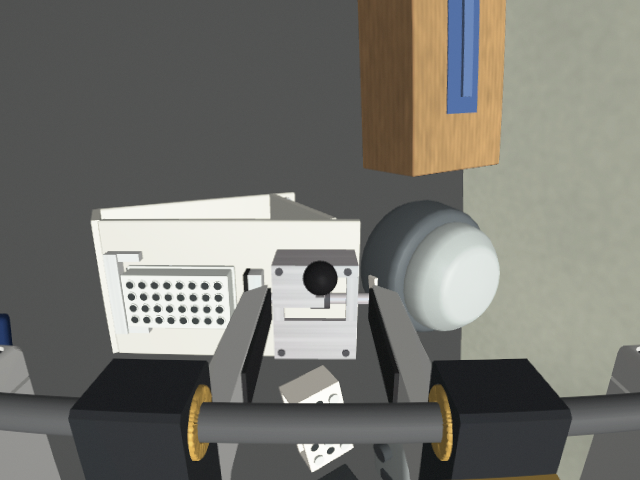

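Emit:
step_arm(travel=[[0.01,-0.002,-0.018],[0.02,-0.004,-0.036],[0.0285,-0.0045,-0.051],[0.0285,-0.0045,-0.051],[0.0285,-0.0045,-0.051]], dr=[[0,0,0],[0,0,0],[0,0,0],[0,0,0],[0,0,0]], gripper=[50,50,50,50,50], newtons=25)

```text
clock: 17.48
tool_pos: [0.6476, 0.2048, 0.1759]
tcp_rot: [2.057, 1.809, 0.453]
force: [0.1, 0.1, -0.1]
opening: 0.502
```

```bash
python3 - <<'E'
from bedcheck import *
ctrl.get_image('wrist');ctrl.get_image('wrist')
im=ctrl.get_image('wrist'); cv2.imwrite('pics/w18.png',im[:,:,::-1])
E
python3 go.py L,148,37.5,50
```

```text
clock 17.62 bed pos [149.9  38.1  52.1] open mm 47.0 F [0.1 0.1 0.3]
L,148,37.5,50 [-0.8, -0.5, -2.7] [-0.08, 0.07, -0.07]
```

View pics/w18.png

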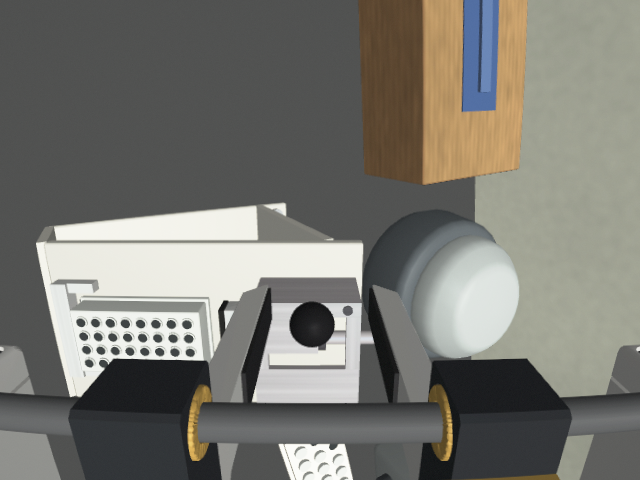

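Emit:
step_arm(travel=[[-0.001,-0.0005,-0.0022],[-0.001,-0.0005,-0.0022],[-0.001,-0.0005,-0.0022],[-0.001,-0.0005,-0.0022],[-0.001,-0.0005,-0.0022]], dr=[[0,0,0],[0,0,0],[0,0,0],[0,0,0],[0,0,0]], gripper=[50,10,10,10,10], newtons=25)

```text
clock: 18.25
tool_pos: [0.6463, 0.2043, 0.1728]
tcp_rot: [2.059, 1.81, 0.452]
force: [0.4, 1.0, -1.2]
opening: 0.196
```

```bash
python3 go.py L,148,37.5,50
```

```text
clock 18.25 bed pos [146.9  37.3  49.6] open mm 18.4 F [ 0.4  1.  -1.2]
L,148,37.5,50 [0.8, 0.1, 0.9] [-0.08, -0.05, -0.05]
```

Emit:
step_arm(travel=[[0.004,-0.0005,0.0021],[0.008,-0.001,0.0043],[0.0096,-0.0013,0.0052],[0.0096,-0.0013,0.0052]], dr=[[0,0,0],[0,0,0],[0,0,0],[0,0,0]], gripper=[10,10,10,10])

```text
clock: 18.75
tool_pos: [0.654, 0.2035, 0.1763]
tcp_rot: [2.062, 1.813, 0.447]
force: [-7.6, 3.4, -0.4]
opening: 0.197
```

```bash
python3 go.py L,155,0.5,61; python3 - <<'E'
from bedcheck import *
im=ctrl.get_image('wrist'); cv2.imwrite('pics/w19.png',im[:,:,::-1])
E
```

```text
clock 18.75 bed pos [155.4  37.5  49. ] open mm 18.5 F [-7.6  3.4 -0.4]
L,155,0.5,61 [-10.7, -35.9, 10.4] [-0.1, -0.36, -0.03]
```

View pics/w19.png

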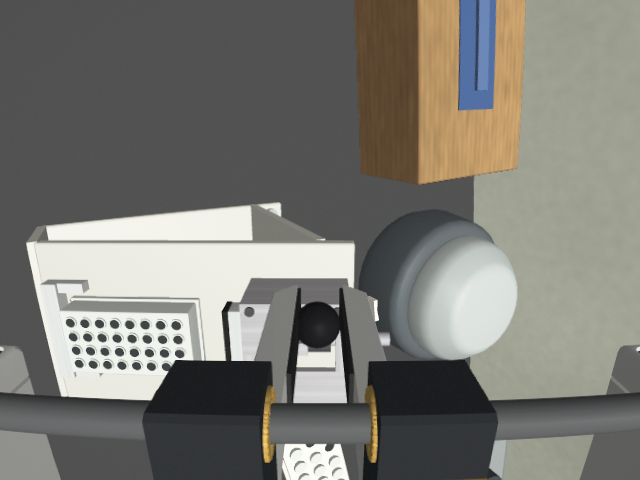

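Emit:
step_arm(travel=[[-0.0035,-0.0084,0.0046],[-0.0064,-0.0171,0.0079],[-0.0088,-0.0267,0.0099],[-0.0103,-0.0362,0.0105],[-0.0103,-0.0362,0.0105]], dr=[[0,0,0],[0,0,0],[0,0,0],[0,0,0],[0,0,0]], gripper=[10,10,10,10,10])

```text
clock: 19.42
tool_pos: [0.6431, 0.1664, 0.186]
tcp_rot: [2.063, 1.813, 0.444]
force: [-7.3, 1.9, -1.3]
opening: 0.198
```

```bash
python3 - <<'E'
from bedcheck import *
here();im=ctrl.get_image('wrist'); cv2.imwrite('pics/w20.png',im[:,:,::-1]);here()
E
```

```text
clock 19.43 bed pos [154.6  -0.7  60.4] open mm 18.6 F [-7.3  1.9 -1.3]
clock 19.48 bed pos [154.6  -0.5  60.4] open mm 18.3 F [-6.6  1.3 -1.8]
```

View pics/w20.png

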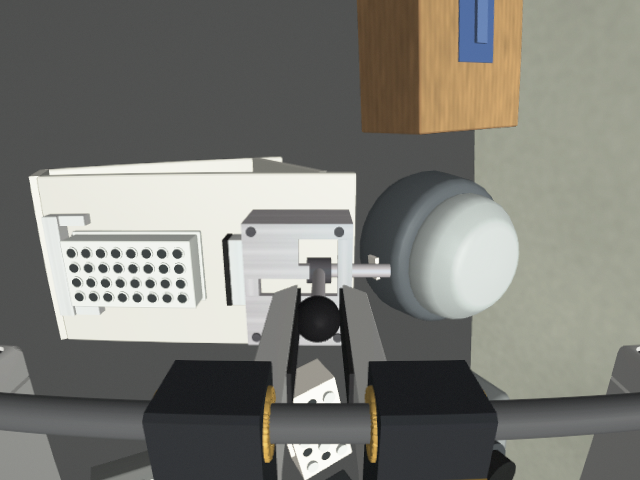

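Emit:
step_arm(travel=[[-0.0035,0.0005,-0.0019],[-0.007,0.0009,-0.0038],[-0.0105,0.0014,-0.0056],[-0.0131,0.0017,-0.007],[-0.0149,0.0019,-0.008]], dr=[[0,0,0],[0,0,0],[0,0,0],[0,0,0],[0,0,0]], gripper=[10,10,10,10,10])

```text
clock: 20.1
tool_pos: [0.6299, 0.1686, 0.1795]
tcp_rot: [2.06, 1.811, 0.449]
force: [-2.3, 0.8, -5.6]
opening: 0.196
```

```bash
python3 - <<'E'
from bedcheck import *
here();im=ctrl.get_image('wrist'); cv2.imwrite('pics/w21.png',im[:,:,::-1]);here()
E
```

```text
clock 20.1 bed pos [139.8  -0.2  60.9] open mm 18.4 F [-2.3  0.8 -5.6]
clock 20.15 bed pos [139.6  -0.2  60.8] open mm 18.6 F [-3.   1.4 -5.4]
```

View pics/w21.png

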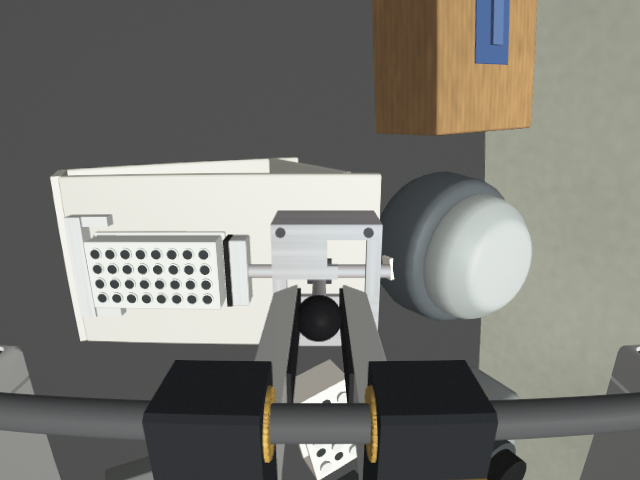

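Emit:
step_arm(travel=[[-0.0013,0.0002,-0.0007],[-0.0026,0.0003,-0.0014],[-0.0039,0.0005,-0.0021],[-0.0052,0.0007,-0.0028],[-0.006,0.0008,-0.0032]], dr=[[0,0,0],[0,0,0],[0,0,0],[0,0,0],[0,0,0]], gripper=[10,10,10,10,10])

```text
clock: 20.78
tool_pos: [0.6247, 0.1692, 0.1772]
tcp_rot: [2.058, 1.81, 0.451]
force: [1.9, 0.8, -9.3]
opening: 0.193
```

```bash
python3 - <<'E'
from bedcheck import *
here();im=ctrl.get_image('wrist'); cv2.imwrite('pics/w22.png',im[:,:,::-1]);here();ctrl.get_image('wrist');here()
E
```

```text
clock 20.77 bed pos [134.1  -0.2  61.3] open mm 18.2 F [ 1.9  0.8 -9.3]
clock 20.82 bed pos [133.9  -0.2  61.3] open mm 18.5 F [ -0.2   0.3 -10.5]
clock 20.88 bed pos [134.   -0.2  61.3] open mm 18.5 F [ -0.2   0.2 -10.7]
```

View pics/w22.png

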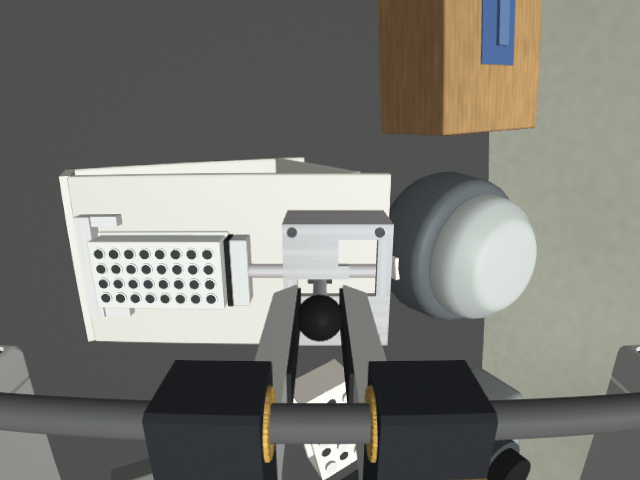

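Emit:
step_arm(travel=[[-0.0007,0.0001,-0.0012],[-0.0013,0.0002,-0.0025],[-0.0013,0.0002,-0.003],[-0.0013,0.0002,-0.003]], dr=[[0,0,0],[0,0,0],[0,0,0],[0,0,0]], gripper=[10,10,10,10])

```text
clock: 21.38
tool_pos: [0.6246, 0.1699, 0.1763]
tcp_rot: [2.056, 1.808, 0.455]
force: [-3.4, 1.3, 0.5]
opening: 0.196
```

```bash
python3 - <<'E'
from bedcheck import *
here();p=ctrl.camera_params('wrist');im=ctrl.get_image('wrist'); cv2.imwrite('pics/w23.png',im[:,:,::-1]);here()
k=proj(p,o+np.array([(0,22,20),(0,-22,20),(80,22,20),(80,-22,20)])@B.T/1e3); print(k.round(0).tolist())
l,t=k.min(0).astype(int)-3; r,b=k.max(0).astype(int)+3
print(fit(im,p,(l,t,r,b),x0=(41,0,0)))
E
```

```text
clock 21.38 bed pos [133.5   0.4  60.7] open mm 18.4 F [-3.4  1.3  0.5]
clock 21.43 bed pos [133.5   0.4  60.7] open mm 18.4 F [-3.2  0.3  1.3]
[[81.0, 240.0], [93.0, 311.0], [220.0, 239.0], [226.0, 313.0]]
(32, array([ 3.94166899e+01, -9.04316680e-01, -7.04110093e-04]), np.float64(0.09103659060714064))
```

Emit:
step_arm(travel=[[0,0,0],[0,0,0],[0,0,0]], dr=[[0,0,0],[0,0,0],[0,0,0]], gripper=[45,45,45])

```text
clock: 21.8
tool_pos: [0.6242, 0.1695, 0.1753]
tcp_rot: [2.057, 1.808, 0.454]
force: [-0.3, -0.4, 1.0]
opening: 0.441
```

```bash
python3 - <<'E'
from bedcheck import *
here();im=ctrl.get_image('wrist'); cv2.imwrite('pics/w24.png',im[:,:,::-1]);here()
E
```

```text
clock 21.8 bed pos [132.7  -0.   59.9] open mm 41.5 F [-0.3 -0.4  1. ]
clock 21.85 bed pos [132.5  -0.   59.8] open mm 41.9 F [ 0.1 -0.3  0.4]
```

View pics/w24.png

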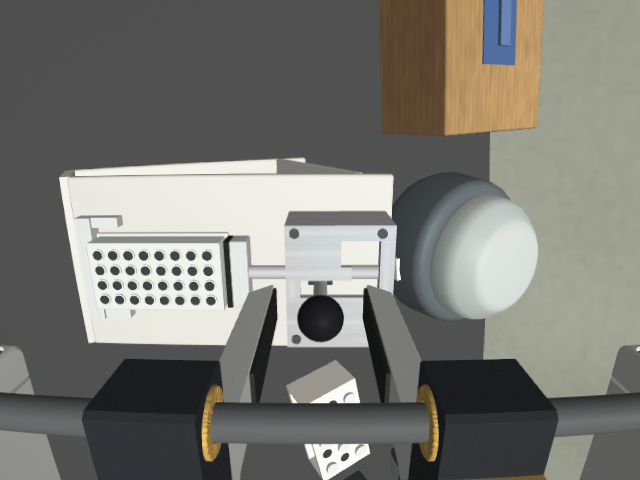

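Jaw and plate hold; the fingers are clear. Retract along the bed normal.

Emit:
step_arm(travel=[[-0.0117,0.0015,0.0221],[-0.028,0.0036,0.053],[-0.0466,0.006,0.0883],[-0.0466,0.006,0.0883],[-0.0466,0.006,0.0883]], dr=[[0,0,0],[0,0,0],[0,0,0],[0,0,0],[0,0,0]], gripper=[50,50,50,50,50])

```text
clock: 22.48
tool_pos: [0.5768, 0.1754, 0.2619]
tcp_rot: [2.059, 1.81, 0.451]
force: [-0.9, -0.0, -0.7]
opening: 0.503
```

```bash
python3 - <<'E'
from bedcheck import *
here();ctrl.get_image('wrist');p=ctrl.camera_params('wrist');im=ctrl.get_image('wrist'); cv2.imwrite('pics/w25.png',im[:,:,::-1]);here()
k=proj(p,o+np.array([(0,22,20),(0,-22,20),(80,22,20),(80,-22,20)])@B.T/1e3)
l,t=k.min(0).astype(int)-2; r,b=k.max(0).astype(int)+2
print('plate',fit(im,p,(l,t,r,b),x0=(40,0,0)))
# knob centre
g=im.max(2); q=proj(p,o+B@np.array([.134,0,.074]))[0]; print('pred knob',q)
l,t=(q-25).astype(int); sub=(g[t:t+50,l:l+50]<60).astype(np.uint8)
n,lab,st,ce=cv2.connectedComponentsWithStats(sub); i=1+st[1:,4].argmax(); print('knob',ce[i]+[l,t],st[i])
E
```

```text
clock 22.48 bed pos [131.2  -0.3 158.8] open mm 47.3 F [-0.9 -0.  -0.7]
clock 22.57 bed pos [130.5  -0.5 157.9] open mm 46.8 F [-0.3 -0.2  0.2]
plate (32, array([ 3.94047224e+01, -8.37300781e-01, -5.94567037e-04]), np.float64(0.079877285645376))
pred knob [324.03414746 252.37762647]
knob [323.38310709 249.14328808] [ 10   8  29  29 663]
```

View pics/w25.png

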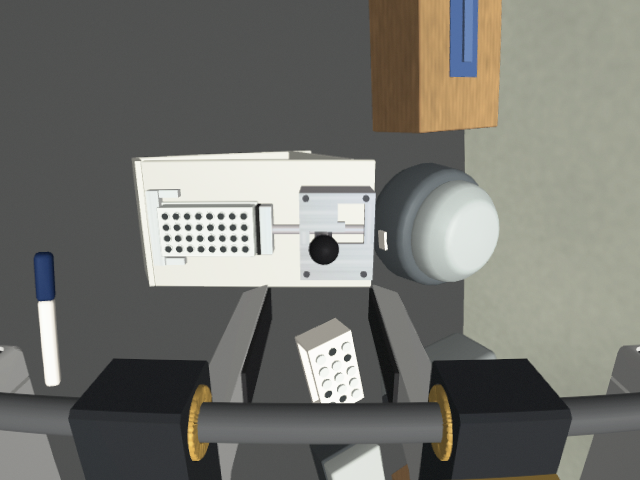

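```bash
python3 - <<'E'
from bedcheck import *
im=ctrl.get_image('scene'); cv2.imwrite('pics/s26.png',cv2.resize(im[180:320,340:500,::-1],None,fx=4,fy=4,interpolation=cv2.INTER_CUBIC))
here()
E
```

```text
clock 22.62 bed pos [130.6  -0.4 157.9] open mm 46.6 F [0.6 0.8 0.1]
```

View pics/s26.png

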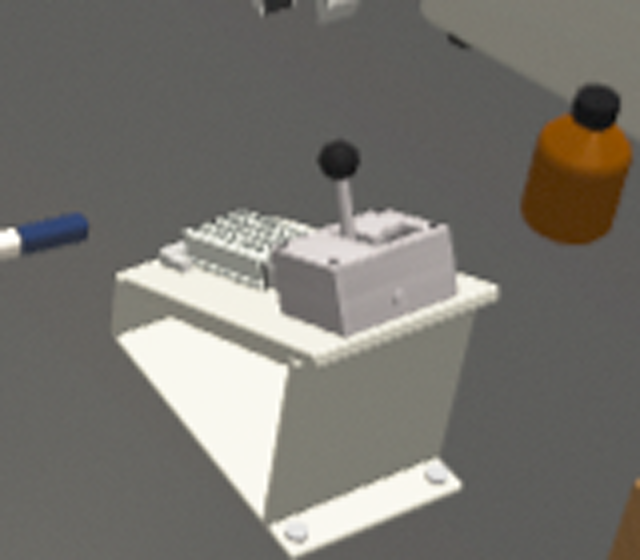

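The lever is upright in its straight slot. The plate lies flat, clamped against the ledge, and the gripper is clear of everything, so I'm handing in.

```bash
python3 -c "
from workcell import ctrl
print(ctrl.job_done())"
```

```text
the job is handed in; nothing more can be done
None
```

The small PCR plate is clamped on the stand, and I handed the job in at about 22.6 s of the 67 s allowed. I drew the lever up its slot and parked it in the notch. I then laid the plate on the bed, brought the lever back to its straight slot and let the clamp close.

- **Plate laid down:** before closing, the fit to its wells put its centre at bed (44.1, -0.8) mm, with a turn of about 0.001 rad.
- **Plate clamped:** its centre is at bed (39.4, -0.8) mm, turned less than 0.001 rad. It lies flat between the guides, with the jaw against its upper end.
- **Lever:** it stands in its straight slot. The knob showed about 2 mm to the left of where an exactly upright lever would put it, roughly 0.03 rad. That is inside the slot's own play and the allowed range.
- **Clamp travel:** I could not read the joint directly. The jaw resting on the plate against the ledge implies about 6 mm.
- **Disagreements:** the plate fit reads 39.4 mm where a plate on the ledge should read 40, and the grip position on the knob differed by about 1 mm. Both are within the 2 mm calibration.
- **Other things on the bench:** I touched none of them as far as the forces and pictures showed, but I did not re-measure where they lie.

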